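# Fetch a spacer plug out of a deep pocket with sprung tongs

### The job

Take the sprung tongs from their blue stand without squeezing them shut, and lower them open into the narrow pocket of the aluminium block until you feel both tips resting gently on its floor, on either side of the brass plug; never press or wedge them hard against the block, neither then nor while squeezing. Squeeze the tongs so that their toes close under the plug's head, lift the plug out and set it down (do not drop it) in the petri dish. Then put the tongs back upright in their stand, fully home, and let go, leaving the litmus box, the marker and the dropper bottle where they are.

Things in the scene. Friction and masses are not known exactly. Their poses are not given: they have to be found in the camera images.
- tongs_grip (a point): Middle of the grip of the sprung tongs (0.11 to 0.16 kg, 121 mm long), which start upright, tips down, in the blue stand. On their centre line, 93 mm above the tips, 28 mm below the top; z up along the tongs, y the line along which the legs close. Black rubber pads, 14 mm wide (x) and 36 mm high, centred here, 44 mm over their outside when open. The same turned by half a turn.
- tongs_tip (a point): Point between the tips of the tongs, at the toes' underside, on the centre line (axes as tongs_grip). The two steel legs are 12 mm wide (x), 4 mm thick, 39 mm over the outside when open. Each ends in a toe 3 mm high that reaches 3.5 mm inward; the gap between the toes is 24 mm when open.
- tongs: The tongs as a whole; origin and axes as tongs_tip. The legs stay parallel; a spring pushes each outward: squeezing takes 1.25 N on each pad per mm of width taken off (5 N at 40 mm over the pads, 17.5 N at 30 mm). At 39.5 to 41 mm over the pads they are held and still open enough for the plug's head and narrow enough for the pocket; at 30 mm the toes meet the plug's stem.
- leg_left (a joint): How far the leg on the tongs' +y side is squeezed in, in m: 0 open, about 0.007 when closed on the plug's stem (the toe gap is 0.024 minus both legs' values), 0.0085 at the stop. Springs back to 0 when let go.
- leg_right (a joint): The same for the leg on the tongs' -y side.
- plug_center (a point): Centre of the brass spacer plug, 11 mm high, 20 g, like a mushroom: a stem 10 mm in diameter and 5 mm high under a conical head, 16 mm across at its underside, 6 mm at its top. Stands on the pocket's floor within 1.5 mm of the middle; this point is 5.5 mm above its underside. The toes fit under its head only with the tips on the floor or up to 1.5 mm above it.
- plug: The plug as a whole; origin at the centre of its underside, z up.
- block: Fixed aluminium block, 90 x 100 x 70 mm on a black foot, origin at the centre of its underside. Seen from its front (its -x side) it has one narrow rectangular pocket in the middle of its top and two round wells behind it, which are not used.
- pocket_mouth (a point): Centre of the pocket's mouth, level with the block's top (70 mm above the bench). The pocket is 18 mm (along this x) by 41 mm (along this y), 46 to 56 mm deep (it differs each time), with upright walls and no lead-in.
- pocket_floor (a point): Centre of the pocket's flat hard floor, 14 to 24 mm above the bench, axes as pocket_mouth. Its height is measured no better than to 2 mm or so, so it must be felt. More than 15 N on it is too hard. Fingers whose pads swing forward as they close push the tongs down on it: ease up 1 to 1.5 mm as you squeeze.
- floor_piece: Fixed steel piece that forms the pocket's floor, 12 mm high; origin at the centre of its underside, 12 mm below pocket_floor.
- socket_mouth (a point): Centre of the mouth of the socket of the fixed blue tongs stand (56 x 76 x 50 mm), level with its top, 50 mm above the bench. The socket is 16 mm (along this x) by 43 mm (along this y), 44 mm deep, no lead-in.
- socket_floor (a point): Centre of the flat floor of that socket, 6 mm above the bench, axes as socket_mouth. The tongs' tips rest on it.
- dish: Loose clear glass petri dish, 60 mm across, 12 mm high, 50 g; origin at the centre of its underside.
- dish_floor (a point): Centre of the petri dish's inner floor, 2 mm above the bench; the inside is about 54 mm across.
- litmus: Yellow litmus paper box, 42 x 75 x 14 mm, a bystander, origin under its centre.
- pen: White marker with a dark blue cap, 126 mm long, 12 mm thick, a bystander.
- dropper: Dropper bottle with a black top, 25 mm across, 80 mm high, a bystander, origin under its centre.
Mind the look-alikes: they are no part of the job. There is more than one size of the dish; the job needs the smaller.

How it is judged:
On the way, in this order (a step that is already met when the one before it is completed fails the run):
1. the open tongs rest with their tips on the pocket's floor (tips within 2.5 mm of it, contact force on it above 0.5 N, legs squeezed in less than 3.5 mm each) (z of tongs_tip in the frame of pocket_floor below 0.0025 m and horizontal distance between tongs_tip and pocket_floor below 0.006 m and contact force between tongs and floor_piece above 0.5 N and value of joint each of leg_left, leg_right below 0.0035 m), for 0.2 s.
2. the tongs hold the plug clear above the block (plug's centre more than 10 mm above the top of the block) (z of plug_center in the frame of pocket_mouth above 0.01 m and contact force between tongs and plug above 0.05 N and value of joint each of leg_left, leg_right above 0.0035 m), for 0.2 s.
3. the plug, still in the closed tongs, is down in the dish (its centre less than 13 mm above the dish's floor) (z of plug_center in the frame of dish_floor below 0.013 m and horizontal distance between plug_center and dish_floor below 0.025 m and value of joint each of leg_left, leg_right above 0.0035 m), for 0.1 s.
At the end, for the whole second after the job is handed in: The plug is at rest on the floor of the upright dish (centre within 25 mm of the dish's, under 12 mm above its floor); the tongs stand at rest, released, open (legs within 1 mm) and upright (0.12 rad) in the stand, tips within 3 mm of the socket's floor and 5 mm of its centre (horizontal distance between plug_center and dish_floor below 0.025 m and z of plug_center in the frame of dish_floor below 0.012 m and linear speed of each of plug, tongs below 0.02 m/s and angle between dish's own z axis and vertical below 0.1 rad and horizontal distance between tongs_tip and socket_floor below 0.005 m and z of tongs_tip in the frame of socket_floor below 0.003 m and angle between tongs's own z axis and vertical below 0.12 rad and value of joint each of leg_left, leg_right below 0.001 m); the robot touches nothing.
It fails at once if the tongs press or wedge against the block or the pocket's floor with more than 15 N (contact force between tongs and block above 15 N or contact force between tongs and floor_piece above 15 N).
It fails at once if the robot itself touches the plug, or pushes the block with more than 5 N (contact force between the fingers and plug above 0.2 N or contact force between the arm and block above 5 N).
It fails at once if the litmus box, marker or dropper bottle is moved by more than 20 mm (distance of any of litmus, pen, dropper from where it was at the start of the episode above 0.02 m).
It also fails if it takes over 72 s, if anything falls off the work surface, if the arm or the gripper's body presses on something with over 40 N, if the wrist force passes 120 N, or if a joint passes its speed limit or range.

### The arm

A 6-joint arm with a two-finger parallel gripper is mounted at the origin on a cart in front of the work surface, level with it; the furniture and walls round the work are solid. World frame = base frame: x ahead of the robot, y to its left, z up, the work surface at z = 0. Lengths are in m, angles in rad, forces in N, time in s.
With the tool pointing down it reaches from about 0.275 to 0.725 m from the base axis. Payload 15.9 kg.
Tool frame: the origin (TCP) lies midway between the tips of the shut fingers; the grasp point (between the pads) lies r.grasp_offset behind it (r.grasp_offset is the distance from the TCP to the grasp point, in m); z points along the fingers, y is the direction in which the jaws open and shut (so a half turn about z gives the same grasp; the last joint's range is limited). The gripper opens to 85 mm and grips with 20 to 120 N. Pads are 22 mm wide; open, the fingers measure 114 mm over their backs; the gripper's body (76 mm by 85 mm) begins 54 mm behind the grasp point. The pads swing forward as they close: fully open they stand 13 mm farther back than shut.
Start: joints at [-1.207, 0.213, -0.034, 1.323, 0, 1.571], TCP at [0.178, -0.467, 0.231] pointing down, gripper open.
Joint ranges: [-2.98, 2.98], [-0.74, 1.72], [-1.14, 1.35], [-2.1, 2.04], [-1.57, 1.44], [-3.14, 3.14]. Speed limits (rad/s): [1.89, 1.89, 2.39, 2.57, 3.14, 3.14].

### API

Orientations are given as [roll, pitch, yaw] about the fixed x, y, z axes, in that order (R = Rz(yaw) Ry(pitch) Rx(roll)).
In Python, from station import r, viewer, models gives the robot as it stands.
- The arm moves only by the tool play_rows, never from a script. Its argument "commands" is a list that holds one entry, the list of rows, each a list of 7 numbers: the finger opening in mm, from 0 to 85.4, then the shift along the world's x, y, z in mm, then the turn, a rotation vector about the world's x, y, z in degrees. In form: [[[claw, dx, dy, dz, rx, ry, rz], ...]]. A call has 1 to 5 rows; each row is the pose to reach, as a shift and turn from the pose commanded when the call began; what a row does not reach only later rows make up. A row lasts 1/10 s, in which the tool goes at most 50 mm and 8.59 degrees, less where a joint would pass 70% of its speed; a pose out of reach is approached as far as the arm can. A call with a gripper value outside its range is refused whole. The fingers move at their own pace and stop on an object; "newtons" is the grip in N (left out, the last holds). Time passes only in rows, so rows that repeat a pose let the fingers close. It gives the time, the measured TCP pose, the force and the opening at its end, in the units of the state.
- r.observe(): the state, without advancing time (a new reading comes with each control period).
- viewer.read_camera(name): name is "scene" or "top" or "wrist"; returns (picture, depth): 480x640x3 uint8, red, green, blue; 480x640 float32, m along the optical axis (not along the pixel's ray), 0 where there is no reading.
- viewer.camera_params(name): a dict with "fx", "fy", "cx", "cy" (pixels), "D" ([k1, k2, p1, p2, k3] as OpenCV has them; the pictures are not rectified), "pose" (4x4, takes a point from camera to world coordinates); the wrist camera has in their place "T_tool_cam" (4x4, takes a point from camera to tool coordinates, whose origin is the TCP and whose axes are the flange's). Camera axes: x right, y down, z forward; pixel columns grow to the right and rows downward; lengths in m; the calibration is good to about 2 mm. A picture is of the moment at which its call begins: read the wrist's pose just before it. camera_params takes no time and is no camera call.
- r.hand_in(): hands the job in, once; it reports no verdict.
Trained networks look in the newest picture that a camera, given by its name, has taken for a name from the list of things; names that differ only in an ending like _2 or _b are one class to them, and where a whole thing is asked for, a point or a joint stands for the part that bears it (a point fixed in the world has none). Each returns a list of dicts, best first, with "confidence" (0 to 1); they miss things now and then, are a little off and sometimes report something else, mostly with a low value. They report only what shows in the picture. A call takes as long as a camera call. They do not tell look-alikes from the thing itself.
- models.masks_of(query, camera): "region" (480x640 bool, what is visible of it) and "uv" ([column, row] in pixels, amid what is visible of it).
The state is a dict: "clock": time; "joint_positions": joint angles; "dq": joint speeds; "joint_torque": joint torques, N m; "tcp_pos": TCP position; "tool_rot": TCP orientation; "wrist_force": force on the tool from outside, world axes, zero at the start; "wrist_torque": the same for the moment, N m; "finger_gap": finger opening in m.
Only numpy, scipy, OpenCV 4.12 (cv2) and the standard library are available. Lean on these libraries where they do the work, as an engineer would, in place of code of your own. Each camera call takes 0.05 s, during which the arm holds its last target. There are 200 camera calls.

## Working session

There is one attempt and no reset: what is moved stays moved. The work goes in short steps, Python scripts to look and compute and a tool call to move; the robot and the scene stay as the last step left them, time stands still between calls to the robot, and variables do not carry over. Pictures are saved under pics/ and viewed, about 8 in all and at most 12, crops included, and the job is handed in when it is done.

Besides the shell and the picture viewer there is one more tool, called by a JSON object that holds its "op" and its "data", one argument or row to a line. play_rows: Moves the arm, as the interface text tells. Its arguments: {"type":"object","properties":{"commands":{"type":"array"},"newtons":{"type":"number"}},"required":["commands"]}

```bash
mkdir -p pics; cat > h.py <<'E'
import numpy as np, cv2
from station import r, viewer, models
from scipy.spatial.transform import Rotation as R
def K(p): return np.array([[p['fx'],0,p['cx']],[0,p['fy'],p['cy']],[0,0,1.]])
def pose(name,p):
    if 'pose' in p: return np.array(p['pose'])
    s=r.observe(); T=np.eye(4); T[:3,:3]=R.from_euler('xyz',s['tool_rot']).as_matrix() if np.size(s['tool_rot'])==3 else np.array(s['tool_rot'])
    T[:3,3]=s['tcp_pos']; return T@np.array(p['T_tool_cam'])
def cloud(d,p,T):
    v,u=np.mgrid[0:480,0:640]; q=cv2.undistortPoints(np.stack([u.ravel(),v.ravel()],1).astype(float)[:,None],K(p),np.array(p['D']))[:,0]
    P=np.c_[q*d.ravel()[:,None],d.ravel()]; return (P@T[:3,:3].T+T[:3,3]).reshape(480,640,3)
def atz(uv,z,p,T):
    q=cv2.undistortPoints(np.array(uv,float).reshape(-1,1,2),K(p),np.array(p['D']))[:,0]
    d=np.c_[q,np.ones(len(q))]@T[:3,:3].T; o=T[:3,3]; return o+d*((z-o[2])/d[:,2])[:,None]
def look(name):
    p=viewer.camera_params(name); T=pose(name,p); im,d=viewer.read_camera(name); return im,d,p,T
E
python3 - <<'E'
from h import *
print(r.observe(),r.grasp_offset)
ims=[]
for n in ('scene','top'):
    im,d,p,T=look(n); C=cloud(d,p,T); np.savez(n+'.npz',im=im,C=C,d=d)
    cv2.imwrite(f'pics/{n}.png',im[:,:,::-1]); print(n,T[:3,3].round(3))
    for q in ('tongs','plug','block','dish','litmus','pen','dropper','socket_mouth','pocket_mouth'):
        try:
            for m in models.masks_of(q,n)[:4]:
                g=m['region']&(d>0); print(q,round(m['confidence'],2),np.round(m['uv']),g.sum(),np.median(C[g],0).round(3),np.percentile(C[g],[3,97],0).round(3).tolist())
        except Exception as e: print(q,e)
E
```

```text
{'clock': 0.0, 'joint_positions': array([-1.20701018e+00,  2.13327523e-01, -3.50242210e-02,  1.32349458e+00,
       -6.72051804e-06,  1.57077843e+00]), 'dq': array([ 0.00011605,  0.0019406 , -0.00039101,  0.00234777,  0.0013015 ,
       -0.00074594]), 'joint_torque': array([ 6.27824062e-03, -6.86159492e+01,  4.87118053e+01,  1.76124932e-02,
        2.59797689e-04, -1.19879795e-05]), 'tcp_pos': array([ 0.17779113, -0.46697829,  0.23084431]), 'tool_rot': array([-3.14054265e+00,  6.70172022e-06,  3.63804050e-01]), 'wrist_force': array([-0.43591943, -0.01851211, -0.23129037]), 'wrist_torque': array([-0.03718583, -0.03427231,  0.03857467]), 'finger_gap': 0.0854275807368871} 0.0187
scene [-0.295  0.555  0.62 ]
tongs 0.97 [211. 292.] 694 [0.486 0.236 0.099] [[0.479, 0.164, 0.001], [0.647, 0.259, 0.127]]
plug 0.22 [318. 296.] 572 [0.502 0.021 0.004] [[0.47, -0.006, 0.001], [0.528, 0.051, 0.013]]
block 0.81 [378. 245.] 322 [ 0.549 -0.165  0.046] [[0.526, -0.183, 0.005], [0.568, -0.158, 0.073]]
dish 0.86 [317. 300.] 595 [0.503 0.02  0.004] [[0.47, -0.007, 0.0], [0.529, 0.052, 0.014]]
dish 0.65
[... 1377 characters left out ...]
018]]
litmus 0.43 [309. 329.] 152 [0.369 0.018 0.056] [[0.36, 0.007, 0.013], [0.381, 0.029, 0.08]]
pen 0.75 [417. 173.] 449 [ 0.685 -0.194  0.009] [[0.681, -0.254, -0.003], [0.697, -0.138, 0.014]]
pen 0.24 [426. 256.] 3234 [ 0.508 -0.2    0.068] [[0.46, -0.252, 0.005], [0.557, -0.149, 0.073]]
dropper 0.61 [308. 328.] 148 [0.37  0.018 0.056] [[0.36, 0.007, 0.028], [0.382, 0.029, 0.08]]
socket_mouth 0.61 [196. 266.] 1293 [0.476 0.227 0.048] [[0.457, 0.198, 0.001], [0.516, 0.271, 0.053]]
socket_mouth 0.61 [427. 253.] 3152 [ 0.508 -0.199  0.068] [[0.46, -0.25, 0.005], [0.557, -0.149, 0.073]]
pocket_mouth 0.82 [425. 254.] 3201 [ 0.508 -0.2    0.068] [[0.46, -0.252, 0.005], [0.557, -0.149, 0.073]]
```

View pics/scene.png

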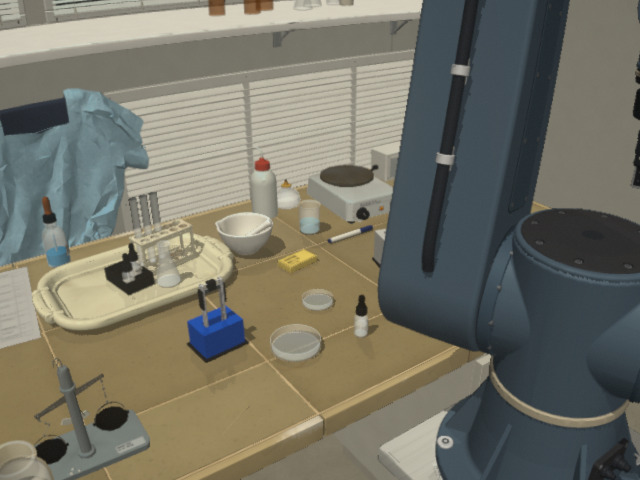

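View pics/top.png

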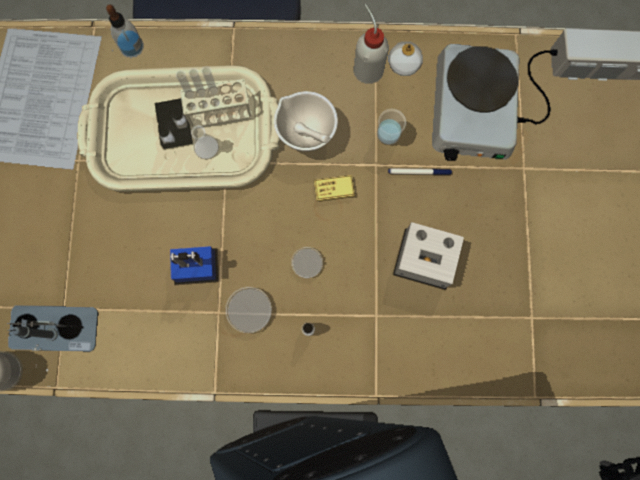

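The blue stand with the tongs is at top (190,262). There are two dishes: the small one at (307,262), which is the one I want, and the larger one at (250,310). The block is at (430,255) with its pocket at (430,257). The litmus box is at (335,188), the marker at (420,171) and the dropper at (308,328).

```bash
python3 - <<'E'
from h import *
p=viewer.camera_params('wrist'); print(np.round(p['T_tool_cam'],3).tolist(),p['fx'],p['fy'],p['cx'],p['cy'])
f=np.load('top.npz'); C=f['C']; im=f['im']
def rect(m,z,name):
    q=C[m&(abs(C[...,2]-z)<.006)][:,:2].astype(np.float32)*1000; print(name,len(q),cv2.minAreaRect(q))
x,y=C[...,0],C[...,1]
rect((abs(x-.508)<.07)&(abs(y+.2)<.07),.070,'block')
rect((abs(x-.485)<.06)&(abs(y-.235)<.06),.050,'stand')
q=C[(abs(x-.487)<.03)&(abs(y-.235)<.035)&(C[...,2]>.09)]; print('tongs',cv2.minAreaRect(q[:,:2].astype(np.float32)*1000),q[:,2].max())
a=cv2.resize(im[230:300,150:330],None,fx=4.4,fy=4.4,interpolation=2); b=cv2.resize(im[210:300,380:480],None,fx=3,fy=3,interpolation=2)
o=np.zeros((a.shape[0]+b.shape[0],800,3),np.uint8); o[:a.shape[0],:a.shape[1]]=a; o[a.shape[0]:,:b.shape[1]]=b
cv2.imwrite('pics/crop.png',o[:,:,::-1])
E
```

```text
[[0.0, -0.951, -0.311, 0.079], [1.0, 0.001, -0.0, -0.002], [0.0, -0.311, 0.951, -0.142], [0.0, 0.0, 0.0, 1.0]] 334.9831032964985 334.9831032964985 322.7994265834584 243.06590479784387
block 2309 ((511.3220520019531, -204.28208923339844), (101.50872802734375, 92.45785522460938), 74.64097595214844)
stand 880 ((488.0330810546875, 238.38580322265625), (57.38974380493164, 78.05843353271484), 5.4025726318359375)
tongs ((487.5616760253906, 237.9833526611328), (13.921831130981445, 45.24412536621094), 6.170120716094971) 0.1302652638004167
```

View pics/crop.png

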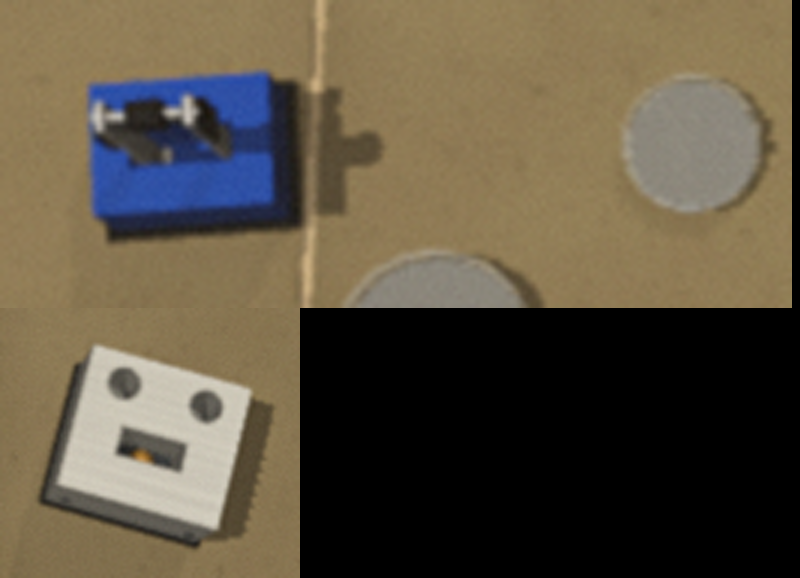

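{"op": "play_rows", "data": {
  "commands": [
    [[85, 83, 66, -8, 0, 0, -9], [85, 166, 132, -15, 0, 0, -18], [85, 240, 190, -22, 0, 0, -27], [85, 290, 230, -28, 0, 0, -36], [85, 333, 263, -31, 0, 0, -36.3]]
  ]
}}

```text
clock: 1.5
tcp_pos: [0.355, -0.3276, 0.2149]
tool_rot: [3.141, -0.0, -0.276]
wrist_force: [1.4, -1.6, -0.4]
finger_gap: 0.085
```

```bash
python3 -c "
from h import *
s=r.observe();print(s['clock'],s['tcp_pos'],s['tool_rot'],s['wrist_force'])"
```

```text
1.5 [ 0.35504404 -0.3276248   0.21493723] [ 3.14121022e+00 -4.29836955e-04 -2.75889567e-01] [ 1.4441125  -1.59784774 -0.40960809]
```

{"op": "play_rows", "data": {
  "commands": [
    [[85, 156, 124, -15, 0, 0, 0], [85, 156, 124, -15, 0, 0, 0], [85, 156, 124, -15, 0, 0, 0], [85, 156, 124, -15, 0, 0, 0], [85, 156, 124, -15, 0, 0, 0]]
  ]
}}

```text
clock: 2.0
tcp_pos: [0.5134, -0.2008, 0.1988]
tool_rot: [-3.14, 0.0, -0.265]
wrist_force: [-0.7, -1.2, -0.3]
finger_gap: 0.0848
```

```bash
python3 - <<'E'
from h import *
s=r.observe();print(s['clock'],s['tcp_pos'],s['tool_rot'],s['wrist_force'])
im,d,p,T=look('wrist'); C=cloud(d,p,T); np.savez('w1.npz',im=im,C=C,d=d)
for q in ('plug','pocket_mouth','block'):
    for m in models.masks_of(q,'wrist')[:3]:
        g=m['region']&(d>0); print(q,round(m['confidence'],2),np.round(m['uv']),g.sum(),np.median(C[g],0).round(4))
z=C[...,2]; top=(abs(z-.07)<.006)
cs,_=cv2.findContours(top.astype(np.uint8),cv2.RETR_CCOMP,cv2.CHAIN_APPROX_NONE)
for c in cs:
    if len(c)>60:
        c=c[:,0]; w=atz(c,.07,p,T)[:,:2].astype(np.float32)*1000; print('contour',len(c),c.mean(0),cv2.minAreaRect(w))
print('top z',np.median(z[top]))
cv2.imwrite('pics/w1.png',im[:,:,::-1])
E
```

```text
2.0 [ 0.51339476 -0.20083548  0.19880283] [-3.14049545e+00  4.02911014e-04 -2.64801998e-01] [-0.70427188 -1.15482812 -0.28917757]
plug 0.58 [328. 235.] 32 [ 0.4969 -0.2     0.0283]
plug 0.53 [129. 276.] 2504 [0.4973 0.0276 0.0018]
plug 0.46 [  8. 332.] 607 [0.4741 0.1993 0.0048]
pocket_mouth 0.71 [327. 224.] 13383 [ 0.5181 -0.205   0.0694]
block 0.89 [330. 224.] 13239 [ 0.518  -0.2051  0.0695]
contour 439 [328.22779043 230.62642369] ((510.388916015625, -203.42568969726562), (100.01496124267578, 90.59197998046875), 74.88520050048828)
contour 130 [328.         242.49230769] ((502.6407470703125, -201.24571228027344), (41.18256759643555, 17.914209365844727), 74.88106536865234)
contour 68 [359.45588235 202.01470588] ((530.03662109375, -235.1786651611328), (19.561643600463867, 20.105178833007812), 30.773147583007812)
contour 67 [296.85074627 202.20895522] ((543.2413940429688, -185.5139923095703), (19.64048194885254, 19.47829818725586), 29.231536865234375)
top z 0.06969650512698011
```

View pics/w1.png

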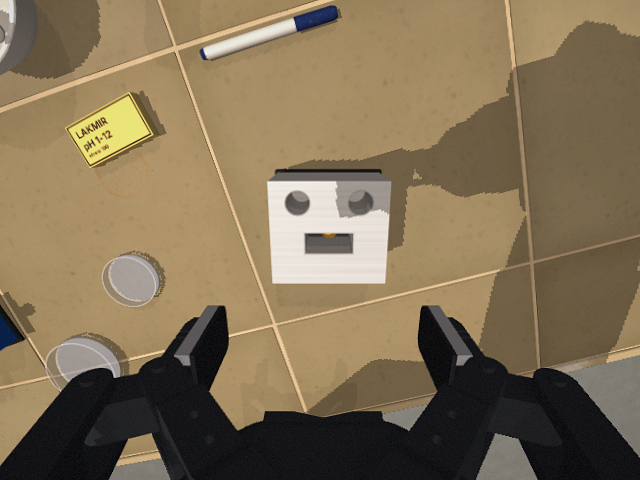

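{"op": "play_rows", "data": {
  "commands": [
    [[85, -25, 439, 0, 0, 0, 8], [85, -25, 439, 0, 0, 0, 16], [85, -25, 439, 0, 0, 0, 20.6], [85, -25, 439, 0, 0, 0, 20.6], [85, -25, 439, 0, 0, 0, 20.6]]
  ]
}}

```text
clock: 2.7
tcp_pos: [0.4952, 0.045, 0.2004]
tool_rot: [-3.141, -0.001, 0.09]
wrist_force: [1.0, -0.1, 0.1]
finger_gap: 0.0848
```

```bash
python3 - <<'E'
from h import *
s=r.observe();print(s['clock'],s['tcp_pos'],s['tool_rot'])
im,d,p,T=look('wrist'); C=cloud(d,p,T)
for q in ('dish',):
    for m in models.masks_of(q,'wrist')[:3]:
        g=m['region']; w=atz(np.argwhere(g)[:,::-1],.012,p,T)[:,:2].astype(np.float32)*1000; print(q,round(m['confidence'],2),np.round(m['uv']),g.sum(),cv2.minEnclosingCircle(w),cv2.minAreaRect(w))
cv2.imwrite('pics/w2.png',im[:,:,::-1])
E
```

```text
2.7 [0.49519375 0.04502714 0.20044761] [-3.14133322e+00 -9.99734295e-04  9.02271781e-02]
dish 0.82 [239. 284.] 4600 ((404.5631103515625, 132.13595581054688), 46.970314025878906) ((406.8405456542969, 131.95819091796875), (87.18977355957031, 88.99856567382812), 54.35757827758789)
dish 0.72 [579. 232.] 13653 ((498.81011962890625, -229.63946533203125), 99.8187484741211) ((503.912109375, -231.18516540527344), (176.93182373046875, 109.63178253173828), 74.62155151367188)
dish 0.62 [343. 213.] 2736 ((498.1109924316406, 25.851991653442383), 30.57023048400879) ((498.0679626464844, 25.249164581298828), (60.0189208984375, 58.89143371582031), 5.244246959686279)
```

{"op": "play_rows", "data": {
  "commands": [
    [[85, -7, 193, 0, 0, 0, 0], [85, -7, 193, 0, 0, 0, 0], [85, -7, 193, 0, 0, 0, 0], [85, -7, 193, 0, 0, 0, 0], [85, -7, 193, 0, 0, 0, 0]]
  ]
}}

```text
clock: 3.3
tcp_pos: [0.5079, 0.0941, 0.1999]
tool_rot: [-3.101, 0.001, 0.16]
wrist_force: [-0.7, 0.2, 0.8]
finger_gap: 0.0853
```

```bash
python3 - <<'E'
from h import *
s=r.observe();print(s['clock'],s['tcp_pos'],s['tool_rot'])
im,d,p,T=look('wrist'); C=cloud(d,p,T); np.savez('w3.npz',im=im,C=C,d=d,T=T)
z=C[...,2]; near=(abs(C[...,0]-.488)<.06)&(abs(C[...,1]-.238)<.06)
for n,zz,t in (('stand',.05,.005),('tongs',.127,.012)):
    m=near&(abs(z-zz)<t); w=C[m][:,:2].astype(np.float32)*1000; print(n,m.sum(),cv2.minAreaRect(w),np.median(C[m],0).round(4))
for zz in np.arange(.06,.14,.008):
    m=near&(abs(z-zz)<.004)
    if m.sum()>8: print(zz.round(3),m.sum(),cv2.minAreaRect(C[m][:,:2].astype(np.float32)*1000))
cv2.imwrite('pics/w3.png',im[:,:,::-1])
E
```

```text
3.3 [0.50791521 0.09412903 0.19986711] [-3.10105798e+00  1.42048549e-03  1.59542981e-01]
stand 3413 ((486.4393310546875, 239.28121948242188), (56.94563293457031, 77.47908782958984), 5.170226573944092) [0.4967 0.2286 0.0496]
tongs 998 ((487.28076171875, 238.7603302001953), (12.382157325744629, 44.2801513671875), 4.414327144622803) [0.4884 0.2359 0.1241]
0.06 130 ((486.8361511230469, 238.8395538330078), (11.70325756072998, 38.84146499633789), 4.758935451507568)
0.068 139 ((486.6117858886719, 239.09426879882812), (12.092129707336426, 39.26561737060547), 5.6272430419921875)
0.076 126 ((486.660400390625, 239.18341064453125), (11.914841651916504, 39.269744873046875), 5.658081531524658)
0.084 163 ((487.45892333984375, 239.03973388671875), (13.554808616638184, 44.50089645385742), 2.7221622467041016)
0.092 186 ((486.50341796875, 239.13986206054688), (14.526355743408203, 45.4847526550293), 5.455979347229004)
0.1 173 ((486.4000549316406, 238.89805603027344), (14.746095657348633, 45.1846809387207), 6.0191473960876465)
0.108 203 ((486.7019958496094, 238.79193115234375), (13.934258460998535, 45.44979476928711), 5.22823429107666)
0.116 389 ((487.23077392578125, 238.47381591796875), (13.319646835327148, 44.713809967041016), 5.099887847900391)
0.124 716 ((486.8921203613281, 239.3843231201172), (11.406224250793457, 42.32322692871094), 4.983004570007324)
```

View pics/w3.png

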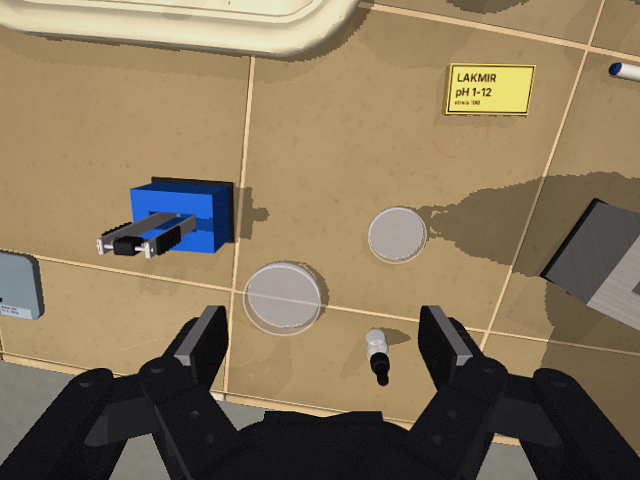

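The tongs stand at (115-195,215-250) in the blue stand, upright and open. The measured size and yaw match the description. But the arm stalled with a slight tilt, so I'll look at the joints.

```bash
python3 -c "
from h import *
s=r.observe();print(s['clock'],s['joint_positions'].round(3),s['dq'].round(2),s['joint_torque'].round(1),s['tcp_pos'])"
```

```text
3.35 [ 0.159  0.256 -0.059  1.257  0.041  3.141] [-0.   -0.01 -0.01 -0.   -0.    0.  ] [ -0.7 -73.3  47.8   0.4   0.1  -0. ] [0.50801656 0.09433403 0.19981052]
```

j6 is at its limit: yaw needs to be ≥ j1 in this branch. I'll use the half-turned grasp, since the tongs are symmetric.

{"op": "play_rows", "data": {
  "commands": [
    [[85, 0, 0, 0, 0, 0, 8.5], [85, 0, 0, 0, 0, 0, 17], [85, 0, 0, 0, 0, 0, 25.5], [85, 0, 0, 0, 0, 0, 34], [85, 0, 0, 0, 0, 0, 42.5]]
  ]
}}

```text
clock: 3.85
tcp_pos: [0.5076, 0.0941, 0.1999]
tool_rot: [-3.101, 0.002, 0.907]
wrist_force: [-0.4, -0.6, -0.3]
finger_gap: 0.0851
```

{"op": "play_rows", "data": {
  "commands": [
    [[85, 0, 0, 0, 0, 0, 8.5], [85, 0, 0, 0, 0, 0, 17], [85, 0, 0, 0, 0, 0, 25.5], [85, 0, 0, 0, 0, 0, 34], [85, 0, 0, 0, 0, 0, 42.5]]
  ]
}}

```text
clock: 4.35
tcp_pos: [0.5076, 0.0941, 0.1999]
tool_rot: [-3.101, 0.002, 1.649]
wrist_force: [0.3, -0.2, -0.8]
finger_gap: 0.0852
```

{"op": "play_rows", "data": {
  "commands": [
    [[85, 0, 0, 0, 0, 0, 8.5], [85, 0, 0, 0, 0, 0, 17], [85, 0, 0, 0, 0, 0, 25.5], [85, 0, 0, 0, 0, 0, 34], [85, 0, 0, 0, 0, 0, 42.5]]
  ]
}}

```text
clock: 4.85
tcp_pos: [0.5076, 0.0941, 0.1999]
tool_rot: [-3.1, 0.002, 2.391]
wrist_force: [1.0, 0.4, 0.5]
finger_gap: 0.0852
```

{"op": "play_rows", "data": {
  "commands": [
    [[85, -7, 48, 0, 1.72, -1.6, 0], [85, -14, 97, 0, 1.72, -1.6, 0], [85, -20.7, 145, 0, 1.72, -1.6, 0]]
  ]
}}

```text
clock: 5.15
tcp_pos: [0.4866, 0.2404, 0.2002]
tool_rot: [3.141, 0.002, 2.384]
wrist_force: [1.0, 0.0, -0.4]
finger_gap: 0.0849
```

{"op": "play_rows", "data": {
  "commands": [
    [[85, 0, 0, 0, 0, 0, 8.5], [85, 0, 0, 0, 0, 0, 17], [85, 0, 0, 0, 0, 0, 25.5], [85, 0, 0, 0, 0, 0, 34], [85, 0, 0, 0, 0, 0, 42.5]]
  ]
}}

```text
clock: 5.65
tcp_pos: [0.487, 0.2392, 0.1998]
tool_rot: [-3.141, 0.001, 3.133]
wrist_force: [-0.2, -0.4, -0.2]
finger_gap: 0.085
```

{"op": "play_rows", "data": {
  "commands": [
    [[85, 0, 0, 0, 0, 0, 5.7], [85, 0, 0, 0, 0, 0, 5.7], [85, 0, 0, 0, 0, 0, 5.7]]
  ]
}}

```text
clock: 5.95
tcp_pos: [0.487, 0.2394, 0.1999]
tool_rot: [3.142, 0.001, -3.06]
wrist_force: [-0.3, 0.8, 0.9]
finger_gap: 0.0848
```

```bash
python3 - <<'E'
from h import *
s=r.observe();print(s['clock'],s['tcp_pos'],s['tool_rot'],s['joint_positions'].round(2))
im,d,p,T=look('wrist'); C=cloud(d,p,T)
z=C[...,2]; near=(abs(C[...,0]-.488)<.06)&(abs(C[...,1]-.238)<.06)
m=near&(abs(z-.05)<.005); print('stand',cv2.minAreaRect(C[m][:,:2].astype(np.float32)*1000),np.median(z[m]))
for zz in np.arange(.06,.14,.01):
    m=near&(abs(z-zz)<.005)
    if m.sum()>8: print(zz.round(3),m.sum(),cv2.minAreaRect(C[m][:,:2].astype(np.float32)*1000))
m=near&(z>.08); print('top',np.percentile(z[m],[50,90,99]),np.percentile(C[m],[1,99],0).round(4))
cv2.imwrite('pics/w4.png',im[:,:,::-1])
E
```

```text
5.95 [0.48701625 0.23938091 0.19987034] [ 3.14153826e+00  1.10659749e-03 -3.05990625e+00] [ 0.46  0.31  0.01  1.27 -0.    0.38]
stand ((486.7633361816406, 239.24343872070312), (56.134159088134766, 76.34049987792969), 5.443945407867432) 0.04965321590285027
0.06 37 ((481.6600036621094, 238.8170623779297), (9.347589492797852, 37.61296081542969), 18.265451431274414)
0.07 46 ((486.11767578125, 239.12954711914062), (10.755596160888672, 38.08454895019531), 5.2678351402282715)
0.08 53 ((485.7543640136719, 238.96713256835938), (11.630271911621094, 42.51634979248047), 5.1246795654296875)
0.09 87 ((485.1415100097656, 239.03182983398438), (10.758565902709961, 44.25118637084961), 5.52061128616333)
0.1 85 ((483.123779296875, 238.74026489257812), (6.91489315032959, 44.33497619628906), 5.511814117431641)
0.11 209 ((485.6226806640625, 239.1043701171875), (12.024201393127441, 44.3551025390625), 5.2844390869140625)
0.12 459 ((486.8161315917969, 239.25082397460938), (14.481876373291016, 43.89161682128906), 5.459545135498047)
0.13 474 ((486.62811279296875, 238.62440490722656), (11.464812278747559, 39.34815979003906), 6.1416730880737305)
top [0.27827244 0.292088   0.29759366] [[0.4649 0.1785 0.1152]
 [0.4994 0.2964 0.2976]]
```

View pics/w4.png

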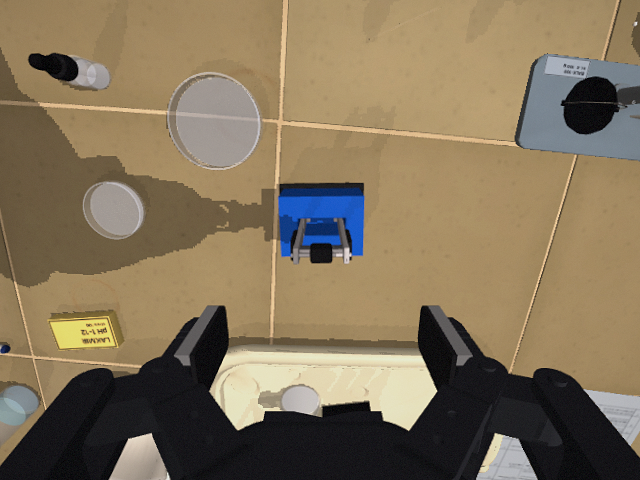

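{"op": "play_rows", "data": {
  "commands": [
    [[70, 0, 0, -45, 0, 0, 0.7], [70, -0.2, -0.2, -90, 0, 0, 0.7], [62, -0.2, -0.2, -123, 0, 0, 0.7], [55, -0.2, -0.2, -123, 0, 0, 0.7], [50, -0.2, -0.2, -123, 0, 0, 0.7]]
  ],
  "newtons": 20
}}

```text
clock: 6.5
tcp_pos: [0.4868, 0.2395, 0.0778]
tool_rot: [3.141, 0.001, -3.045]
wrist_force: [0.8, 0.4, 0.2]
finger_gap: 0.0504
```

{"op": "play_rows", "data": {
  "commands": [
    [[46, 0, 0, 0, 0, 0, 0], [44, 0, 0, 0, 0, 0, 0], [42, 0, 0, 0, 0, 0, 0], [40, 0, 0, 0, 0, 0, 0], [40, 0, 0, 0, 0, 0, 0]]
  ]
}}

```text
clock: 7.0
tcp_pos: [0.4874, 0.2398, 0.0781]
tool_rot: [3.141, 0.003, -3.044]
wrist_force: [0.4, -0.8, 9.7]
finger_gap: 0.0401
```

{"op": "play_rows", "data": {
  "commands": [
    [[40, 0, 0, 0, 0, 0, 0], [40, 0, 0, 0, 0, 0, 0], [40, 0, 0, 0, 0, 0, 0]]
  ]
}}

```text
clock: 7.3
tcp_pos: [0.4874, 0.2398, 0.0781]
tool_rot: [3.141, 0.003, -3.044]
wrist_force: [0.1, -1.1, 8.3]
finger_gap: 0.04
```

{"op": "play_rows", "data": {
  "commands": [
    [[40, 0, 0, 3, 0, 0, 0], [40, 0, 0, 10, 0, 0, 0], [40, 0, 0, 25, 0, 0, 0], [40, 0, 0, 45, 0, 0, 0], [40, 0, 0, 65, 0, 0, 0]]
  ]
}}

```text
clock: 7.8
tcp_pos: [0.4864, 0.2395, 0.143]
tool_rot: [3.141, 0.001, -3.044]
wrist_force: [-0.1, 0.4, -0.5]
finger_gap: 0.0401
```

{"op": "play_rows", "data": {
  "commands": [
    [[40, 0, 0, 30, 0, 0, 0], [40, 0, 0, 50, 0, 0, 0], [40, 0, 0, 50, 0, 0, 0], [40, 0, 0, 50, 0, 0, 0]]
  ]
}}

```text
clock: 8.2
tcp_pos: [0.4867, 0.2396, 0.192]
tool_rot: [3.141, 0.002, -3.044]
wrist_force: [-0.8, 0.2, -0.4]
finger_gap: 0.04
```

```bash
python3 - <<'E'
from h import *
s=r.observe();print(s['clock'],s['tcp_pos'],s['tool_rot'],s['joint_positions'].round(2),s['wrist_force'],s['finger_gap'])
im,d,p,T=look('wrist'); C=cloud(d,p,T); Tt=T@np.linalg.inv(np.array(p['T_tool_cam']))
L=(C-Tt[:3,3])@Tt[:3,:3]  # tool coords
np.savez('w5.npz',im=im,L=L,C=C)
m=(d>0)&(abs(L[...,0])<.02)&(abs(L[...,1])<.03)
for a in np.arange(-.04,.1,.01):
    g=m&(abs(L[...,2]-a)<.005)
    if g.sum()>5: print('toolz',a.round(3),g.sum(),np.percentile(L[g],[2,98],0)[:,:2].round(4).tolist())
print('max z',np.percentile(L[m&(L[...,2]<.12)][:,2],[99,99.8]))
cv2.imwrite('pics/w5.png',im[:,:,::-1])
sc,dd,pp,TT=look('scene'); cv2.imwrite('pics/s5.png',sc[:,:,::-1])
E
```

```text
8.2 [0.48669856 0.23960176 0.19195802] [ 3.14116205e+00  1.52779534e-03 -3.04383583e+00] [ 0.46  0.31 -0.01  1.25 -0.    0.36] [-0.80444488  0.2218705  -0.38038714] 0.040010211887916716
toolz -0.04 3079 [[-0.0081, -0.0249], [0.0133, 0.0271]]
toolz -0.03 1629 [[0.0011, -0.0289], [0.0124, 0.0274]]
toolz -0.02 1094 [[-0.0013, -0.0292], [0.0125, 0.0276]]
toolz -0.01 872 [[-0.0021, -0.029], [0.0125, 0.0276]]
toolz 0.0 267 [[-0.0031, -0.0187], [0.0118, 0.0238]]
toolz 0.01 209 [[-0.0034, -0.0158], [0.0069, 0.0186]]
toolz 0.02 167 [[-0.003, -0.016], [0.007, 0.0187]]
toolz 0.03 136 [[-0.0035, -0.0159], [0.007, 0.0186]]
toolz 0.04 126 [[-0.0036, -0.0159], [0.007, 0.0186]]
toolz 0.05 116 [[-0.0037, -0.0158], [0.0071, 0.0186]]
toolz 0.06 93 [[-0.0035, -0.016], [0.007, 0.0185]]
toolz 0.07 250 [[-0.0049, -0.0151], [0.0069, 0.0178]]
max z [0.05960162 0.0698633 ]
```

View pics/w5.png

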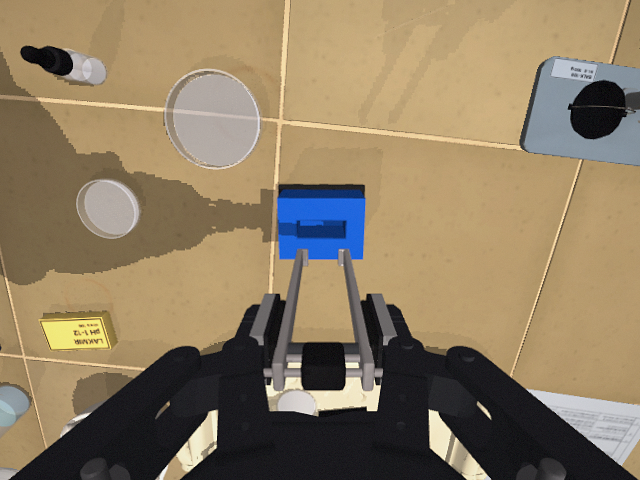

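The tongs are held open, with a leg width of about 35 mm, and they hang upright. Their toes are at (305,255) and (343,255). Next I'll carry them over to the block.

{"op": "play_rows", "data": {
  "commands": [
    [[40, 2, -40, 0, 0, 0, -4], [40, 4, -85, 0, 0, 0, -8], [40, 6, -130, 0, 0, 0, -12], [40, 8, -175, 0, 0, 0, -16], [40, 9, -220, 0, 0, 0, -20.7]]
  ]
}}

```text
clock: 8.8
tcp_pos: [0.4949, 0.0178, 0.191]
tool_rot: [-3.141, -0.0, 2.875]
wrist_force: [1.9, -0.5, -1.3]
finger_gap: 0.0402
```

{"op": "play_rows", "data": {
  "commands": [
    [[40, 2, -45, 0, 0, 0, 0], [40, 4, -90, 0, 0, 0, 0], [40, 6, -135, 0, 0, 0, 0], [40, 6, -180, 0, 0, 0, 0], [40, 7, -207, 0, 0, 0, 0]]
  ]
}}

```text
clock: 9.3
tcp_pos: [0.5017, -0.1902, 0.1908]
tool_rot: [3.142, -0.0, 2.876]
wrist_force: [-0.2, 1.3, -1.0]
finger_gap: 0.04
```

{"op": "play_rows", "data": {
  "commands": [
    [[40, 0, -14, 0, 0, 0, 0], [40, 0, -14, 0, 0, 0, 0], [40, 0, -14, 0, 0, 0, 0]]
  ]
}}

```text
clock: 9.6
tcp_pos: [0.5024, -0.2007, 0.1914]
tool_rot: [3.141, 0.0, 2.878]
wrist_force: [-0.3, 0.5, -0.4]
finger_gap: 0.0402
```

{"op": "play_rows", "data": {
  "commands": [
    [[40, 0, 0, -20, 0, 0, 0], [40, 0, 0, -37, 0, 0, 0], [40, 0, 0, -39, 0, 0, 0], [40, 0, 0, -39, 0, 0, 0]]
  ]
}}

```text
clock: 10.0
tcp_pos: [0.5025, -0.2003, 0.153]
tool_rot: [3.141, 0.0, 2.879]
wrist_force: [0.4, -0.1, 0.0]
finger_gap: 0.0404
```

```bash
cat > m.py <<'E'
from h import *
def meas(tag,topz=.07):
    s=r.observe();print(s['clock'],s['tcp_pos'].round(4),s['tool_rot'].round(4),s['wrist_force'].round(1),s['finger_gap'].round(4))
    im,d,p,T=look('wrist'); C=cloud(d,p,T); Tt=T@np.linalg.inv(np.array(p['T_tool_cam']))
    L=(C-Tt[:3,3])@Tt[:3,:3]; np.savez(tag+'.npz',im=im,L=L,C=C,d=d,T=T)
    m=(d>0)&(abs(L[...,0])<.02)&(abs(L[...,1])<.03)
    for a in np.arange(.02,.075,.01):
        g=m&(abs(L[...,2]-a)<.005)
        if g.sum()>5: print('tongs toolz',a.round(3),g.sum(),np.percentile(L[g],[2,98],0)[:,:2].round(4).tolist())
    cv2.imwrite(f'pics/{tag}.png',im[:,:,::-1]); return im,d,p,T,C,L,Tt
E
python3 - <<'E'
from m import *
im,d,p,T,C,L,Tt=meas('w6')
# pocket mouth in tool coordinates
z=C[...,2]; top=(abs(z-.07)<.0035)
g=(d>0)&(abs(L[...,0])<.07)&(abs(L[...,1])<.07)
hole=g&(z<.064)&(abs(L[...,0])<.03)&(abs(L[...,1])<.03)
uv=np.argwhere(hole)[:,::-1]; W=atz(uv,.0697,p,T); Lw=(W-Tt[:3,3])@Tt[:3,:3]
print('hole tool xy pct',len(uv),np.percentile(Lw,[1,50,99],0).round(4).tolist(), 'top z',np.median(z[top]))
cv2.imwrite('pics/w6c.png',cv2.resize(im[120:320,190:460],None,fx=2.9,fy=2.9,interpolation=2)[:,:,::-1])
E
```

```text
Traceback (most recent call last):
  File "m.py", line 3, in meas
    s=r.observe();print(s['clock'],s['tcp_pos'].round(4),s['tool_rot'].round(4),s['wrist_force'].round(1),s['finger_gap'].round(4))
                                                                                                          ^^^^^^^^^^^^^^^^^^^^^
AttributeError: 'float' object has no attribute 'round'
```

```bash
sed -i "s/s\['finger_gap'\].round(4)/s['finger_gap']/" m.py
python3 - <<'E'
from m import *
im,d,p,T,C,L,Tt=meas('w6')
z=C[...,2]; top=(abs(z-.07)<.0035)
hole=(d>0)&(z<.064)&(abs(L[...,0])<.03)&(abs(L[...,1])<.03)
uv=np.argwhere(hole)[:,::-1]; W=atz(uv,.0697,p,T); Lw=(W-Tt[:3,3])@Tt[:3,:3]
print('hole tool xy pct',len(uv),np.percentile(Lw,[1,50,99],0).round(4).tolist(), 'top z',np.median(z[top]))
cv2.imwrite('pics/w6c.png',cv2.resize(im[120:320,190:460],None,fx=2.9,fy=2.9,interpolation=2)[:,:,::-1])
E
```

```text
10.0 [ 0.5025 -0.2003  0.153 ] [3.1412e+00 4.0000e-04 2.8793e+00] [ 0.4 -0.1  0. ] 0.040413364106814904
tongs toolz 0.02 163 [[-0.0025, -0.0163], [0.0075, 0.0183]]
tongs toolz 0.03 136 [[-0.0031, -0.0162], [0.0074, 0.0182]]
tongs toolz 0.04 134 [[-0.0037, -0.0161], [0.0075, 0.0183]]
tongs toolz 0.05 107 [[-0.0027, -0.0162], [0.0075, 0.0182]]
tongs toolz 0.06 93 [[-0.0026, -0.0163], [0.0075, 0.0181]]
tongs toolz 0.07 253 [[-0.0045, -0.0155], [0.0074, 0.0174]]
hole tool xy pct 901 [[-0.007, -0.0208, 0.0833], [0.0029, -0.0008, 0.0833], [0.0089, 0.0177, 0.0833]] top z 0.0696379408421334
```

View pics/w6c.png

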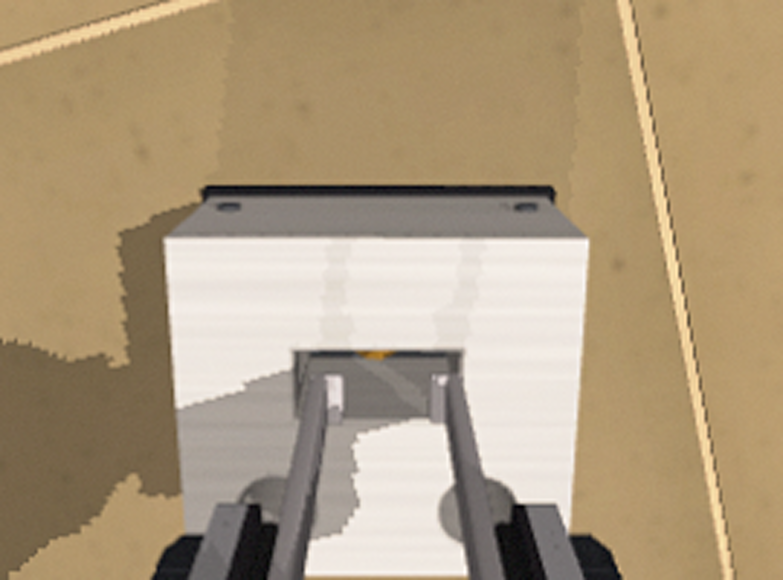

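```bash
python3 - <<'E'
from h import *
f=np.load('w6.npz'); C,L,d,T,im=(f[k] for k in('C','L','d','T','im')); p=viewer.camera_params('wrist')
Tt=T@np.linalg.inv(np.array(p['T_tool_cam'])); z=C[...,2]
g=cv2.cvtColor(im,cv2.COLOR_RGB2GRAY)
def tl(u,v,zz): return ((atz([[u,v]],zz,p,T)-Tt[:3,3])@Tt[:3,:3])[0][:2].round(4)
for v in range(238,268,3):
    hole=np.where((z[v]<.066)&(abs(L[v,:,1])<.03)&(d[v]>0))[0]
    leg=np.where((z[v]>.0745)&(abs(L[v,:,1])<.03))[0]
    if len(hole): print(v,hole.min(),hole.max(),tl(hole.min()-.5,v,.0697),tl(hole.max()+.5,v,.0697),'leg',(leg.min(),leg.max(),L[v,leg.min()].round(4),L[v,leg.max()].round(4)) if len(leg) else '')
# block outline at top
m=(abs(z-.07)<.003)&(L[...,0]>.0)&(abs(L[...,1])<.07); print('block y edges tool',np.percentile(L[m][:,1],[0.2,99.8]),'front x edge',np.percentile(L[m][:,0],99.8))
E
```

```text
241 291 347 [ 0.0089 -0.0217] [0.0089 0.0186] leg (np.int64(114), np.int64(114), array([ 0.0811,  0.0011, -0.1422]), array([ 0.0811,  0.0011, -0.1422]))
244 291 347 [ 0.0067 -0.0217] [0.0067 0.0187] leg (np.int64(627), np.int64(627), array([ 0.0811,  0.0011, -0.1422]), array([ 0.0811,  0.0011, -0.1422]))
247 291 347 [ 0.0044 -0.0218] [0.0044 0.0187] leg (np.int64(422), np.int64(422), array([ 0.0811,  0.0011, -0.1422]), array([ 0.0811,  0.0011, -0.1422]))
250 292 337 [ 0.0021 -0.0211] [0.0022 0.0117] leg (np.int64(7), np.int64(477), array([ 0.0811,  0.0011, -0.1422]), array([ 0.0811,  0.0011, -0.1422]))
253 292 337 [-0.0001 -0.0212] [-0.0001  0.0117] leg (np.int64(296), np.int64(349), array([ 0.007 , -0.0163,  0.0634]), array([0.0069, 0.0183, 0.0638]))
256 292 337 [-0.0024 -0.0213] [-0.0024  0.0117] leg (np.int64(296), np.int64(444), array([ 0.0071, -0.0159,  0.0577]), array([ 0.0811,  0.0011, -0.1422]))
259 292 337 [-0.0047 -0.0213] [-0.0047  0.0118] leg (np.int64(295), np.int64(512), array([ 0.0067, -0.0162,  0.0533]), array([ 0.0811,  0.0011, -0.1422]))
262 292 337 [-0.007  -0.0214] [-0.007   0.0118] leg (np.int64(5), np.int64(484), array([ 0.0811,  0.0011, -0.1422]), array([ 0.0811,  0.0011, -0.1422]))
block y edges tool [-0.05128195  0.04851402] front x edge 0.03692783789147358
```

{"op": "play_rows", "data": {
  "commands": [
    [[40, 0.8, -2.8, 0, 0, 0, 0], [40, 0.8, -2.8, 0, 0, 0, 0], [40, 0.8, -2.8, -4, 0, 0, 0], [40, 0.8, -2.8, -7, 0, 0, 0], [40, 0.8, -2.8, -7, 0, 0, 0]]
  ]
}}

```text
clock: 10.55
tcp_pos: [0.5031, -0.2041, 0.1454]
tool_rot: [3.141, 0.0, 2.878]
wrist_force: [-0.7, -0.2, -1.8]
finger_gap: 0.0399
```

```bash
python3 - <<'E'
from m import *
print(np.round(viewer.camera_params('wrist')['T_tool_cam'],4)[:3,3])
im,d,p,T,C,L,Tt=meas('w7'); z=C[...,2]
def tl(u,v,zz): return ((atz([[u,v]],zz,p,T)-Tt[:3,3])@Tt[:3,:3])[0][:2].round(4)
m=(abs(z-.07)<.003)&(L[...,0]>.0)&(abs(L[...,1])<.07); print('block y edges tool',np.percentile(L[m][:,1],[0.2,99.8]),'front x edge',np.percentile(L[m][:,0],99.8))
hole=(d>0)&(z<.066)&(abs(L[...,0])<.02)&(abs(L[...,1])<.025)
for v in np.unique(np.argwhere(hole)[:,0])[::3]:
    u=np.where(hole[v])[0]; print(v,tl(u.min()-.5,v,.0697),tl(u.max()+.5,v,.0697))
fl=z[hole]; print('hole z hist',np.histogram(fl,np.arange(.008,.068,.004)))
E
```

```text
[ 0.0811  0.0011 -0.1422]
10.55 [ 0.5031 -0.2041  0.1454] [3.1412e+00 3.0000e-04 2.8780e+00] [-0.7 -0.2 -1.8] 0.039920598156637864
tongs toolz 0.02 163 [[-0.0029, -0.0162], [0.0076, 0.0182]]
tongs toolz 0.03 137 [[-0.0034, -0.0162], [0.0074, 0.0182]]
tongs toolz 0.04 127 [[-0.0032, -0.0162], [0.0075, 0.0182]]
tongs toolz 0.05 108 [[-0.002, -0.0162], [0.0074, 0.0182]]
tongs toolz 0.06 93 [[-0.003, -0.0164], [0.0074, 0.0181]]
tongs toolz 0.07 694 [[-0.0188, -0.0287], [0.0189, 0.0285]]
block y edges tool [-0.04772432  0.05208432] front x edge 0.03848744558933778
243 [ 0.0099 -0.0182] [0.0099 0.0222]
246 [ 0.0077 -0.0183] [0.0077 0.0222]
249 [ 0.0055 -0.0183] [0.0056 0.0223]
252 [ 0.0034 -0.0094] [0.0034 0.0224]
255 [ 0.0012 -0.0094] [0.0012 0.0217]
258 [-0.0011 -0.0095] [-0.0011  0.0225]
261 [-0.0033 -0.0095] [-0.0033  0.0226]
264 [-0.0055 -0.0095] [-0.0055  0.0226]
hole z hist (array([  0,   0,  31, 131,  90,  76,  52,  64,  61,  70,  61,  75,  70,
        76]), array([0.008, 0.012, 0.016, 0.02 , 0.024, 0.028, 0.032, 0.036, 0.04 ,
       0.044, 0.048, 0.052, 0.056, 0.06 , 0.064]))
```

{"op": "play_rows", "data": {
  "commands": [
    [[40, 0.3, 1.1, 0, 0, 0, 0], [40, 0.3, 1.1, 0, 0, 0, 0], [40, 0.3, 1.1, -5, 0, 0, 0], [40, 0.3, 1.1, -10, 0, 0, 0], [40, 0.3, 1.1, -10, 0, 0, 0]]
  ]
}}

```text
clock: 11.1
tcp_pos: [0.5033, -0.203, 0.135]
tool_rot: [3.141, -0.0, 2.878]
wrist_force: [-0.2, -0.3, -1.5]
finger_gap: 0.0401
```

```bash
python3 - <<'E'
from m import *
im,d,p,T,C,L,Tt=meas('w8'); z=C[...,2]
def tl(u,v,zz): return ((atz([[u,v]],zz,p,T)-Tt[:3,3])@Tt[:3,:3])[0][:2].round(4)
m=(abs(z-.07)<.003)&(L[...,0]>.0)&(abs(L[...,1])<.07); print('block y edges tool',np.percentile(L[m][:,1],[0.2,99.8]),'front x edge',np.percentile(L[m][:,0],99.8))
hole=(d>0)&(z<.066)&(abs(L[...,0])<.02)&(abs(L[...,1])<.025)
for v in np.unique(np.argwhere(hole)[:,0])[::4]:
    u=np.where(hole[v])[0]; print(v,tl(u.min()-.5,v,.0697),tl(u.max()+.5,v,.0697))
print('floor',np.percentile(z[hole],[1,3,5,10,15,20]))
cv2.imwrite('pics/w8c.png',cv2.resize(im[120:320,190:460],None,fx=2.9,fy=2.9,interpolation=2)[:,:,::-1])
E
```

```text
11.1 [ 0.5033 -0.203   0.135 ] [ 3.1412e+00 -2.0000e-04  2.8780e+00] [-0.2 -0.3 -1.5] 0.04005436092876116
tongs toolz 0.02 164 [[-0.0027, -0.0163], [0.0074, 0.0183]]
tongs toolz 0.03 140 [[-0.003, -0.0163], [0.0075, 0.0182]]
tongs toolz 0.04 129 [[-0.0037, -0.0163], [0.0074, 0.0182]]
tongs toolz 0.05 108 [[-0.0029, -0.0162], [0.0074, 0.0182]]
tongs toolz 0.06 1082 [[-0.0194, -0.0292], [0.0196, 0.0292]]
tongs toolz 0.07 2705 [[-0.0191, -0.0291], [0.0193, 0.0291]]
block y edges tool [-0.04890084  0.05090854] front x edge 0.038229760724873746
248 [ 0.0098 -0.0193] [0.0099 0.0213]
252 [ 0.0071 -0.0194] [0.0071 0.0214]
256 [ 0.0043 -0.0188] [0.0043 0.0214]
260 [ 0.0014 -0.0189] [0.0014 0.0215]
264 [-0.0014 -0.019 ] [-0.0014  0.0209]
268 [-0.0043 -0.0131] [-0.0043  0.015 ]
floor [0.01956095 0.02022934 0.02101205 0.02493047 0.0280546  0.03163888]
```

View pics/w8c.png

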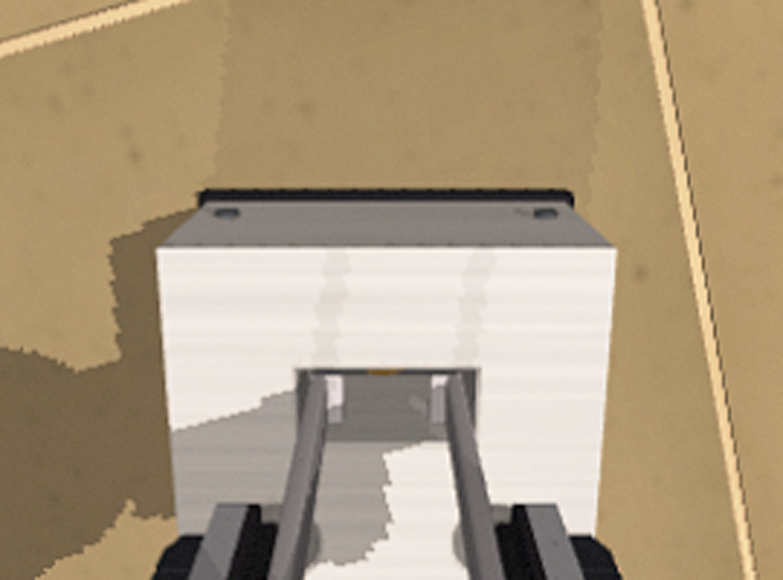

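{"op": "play_rows", "data": {
  "commands": [
    [[40, 0, 0, -10, 0, 0, 0], [40, 0, 0, -20, 0, 0, 0], [40, 0, 0, -30, 0, 0, 0], [40, 0, 0, -38, 0, 0, 0], [40, 0, 0, -38, 0, 0, 0]]
  ]
}}

```text
clock: 11.65
tcp_pos: [0.5029, -0.2028, 0.0964]
tool_rot: [3.141, -0.001, 2.878]
wrist_force: [0.1, 0.2, -0.9]
finger_gap: 0.04
```

{"op": "play_rows", "data": {
  "commands": [
    [[40, 0, 0, 0, 0, 0, 0], [40, 0, 0, 0, 0, 0, 0]]
  ]
}}

```text
clock: 11.85
tcp_pos: [0.504, -0.2033, 0.0983]
tool_rot: [3.141, 0.002, 2.878]
wrist_force: [0.6, -0.4, -1.8]
finger_gap: 0.04
```

{"op": "play_rows", "data": {
  "commands": [
    [[40, 0, 0, -1, 0, 0, 0], [40, 0, 0, -2, 0, 0, 0], [40, 0, 0, -2.5, 0, 0, 0], [40, 0, 0, -2.5, 0, 0, 0]]
  ]
}}

```text
clock: 12.25
tcp_pos: [0.5037, -0.2032, 0.0954]
tool_rot: [3.141, 0.001, 2.878]
wrist_force: [-0.4, 0.1, -1.1]
finger_gap: 0.04
```

```bash
python3 -c "
from h import *
for i in range(6):
    s=r.observe();print(s['clock'],s['tcp_pos'].round(4),s['wrist_force'].round(1))
    if i%2: viewer.read_camera('wrist')"
```

```text
12.25 [ 0.5037 -0.2032  0.0954] [-0.4  0.1 -1.1]
12.25 [ 0.5037 -0.2032  0.0954] [-0.4  0.1 -1.1]
12.3 [ 0.5037 -0.2031  0.0954] [-0.4  0.1 -0.7]
12.3 [ 0.5037 -0.2031  0.0954] [-0.4  0.1 -0.7]
12.35 [ 0.5038 -0.2032  0.0954] [-0.5  0.  -1.6]
12.35 [ 0.5038 -0.2032  0.0954] [-0.5  0.  -1.6]
```

{"op": "play_rows", "data": {
  "commands": [
    [[40, 0, 0, -0.5, 0, 0, 0], [40, 0, 0, -1, 0, 0, 0], [40, 0, 0, -1, 0, 0, 0]]
  ]
}}

```text
clock: 12.7
tcp_pos: [0.5037, -0.2031, 0.0943]
tool_rot: [3.141, 0.001, 2.878]
wrist_force: [0.1, -0.5, -1.8]
finger_gap: 0.0401
```

{"op": "play_rows", "data": {
  "commands": [
    [[40, 0, 0, -0.4, 0, 0, 0], [40, 0, 0, -0.7, 0, 0, 0], [40, 0, 0, -0.7, 0, 0, 0]]
  ]
}}

```text
clock: 13.0
tcp_pos: [0.5037, -0.2031, 0.0936]
tool_rot: [3.141, 0.001, 2.878]
wrist_force: [-0.1, 1.5, 0.5]
finger_gap: 0.0399
```

Possibly first contact. I'll confirm before going further.

{"op": "play_rows", "data": {
  "commands": [
    [[40, 0, 0, -0.2, 0, 0, 0], [40, 0, 0, -0.2, 0, 0, 0], [40, 0, 0, -0.2, 0, 0, 0]]
  ]
}}

```text
clock: 13.3
tcp_pos: [0.5037, -0.2032, 0.0935]
tool_rot: [3.141, 0.001, 2.878]
wrist_force: [-0.0, 0.0, -0.5]
finger_gap: 0.04
```

```bash
python3 -c "
from h import *
for i in range(4):
    s=r.observe();print(s['clock'],s['tcp_pos'].round(4),s['wrist_force'].round(1)); viewer.read_camera('wrist')"
```

```text
13.3 [ 0.5037 -0.2032  0.0935] [-0.   0.  -0.5]
13.35 [ 0.5037 -0.2031  0.0935] [-0.9  0.2 -0.1]
13.4 [ 0.5038 -0.2032  0.0936] [ 0.2  0.3 -0.8]
13.45 [ 0.5037 -0.2032  0.0935] [-0.4 -0.3 -1.1]
```

{"op": "play_rows", "data": {
  "commands": [
    [[40, 0, 0, -0.3, 0, 0, 0], [40, 0, 0, -0.5, 0, 0, 0], [40, 0, 0, -0.5, 0, 0, 0]]
  ]
}}

```text
clock: 13.8
tcp_pos: [0.5037, -0.2031, 0.0929]
tool_rot: [3.141, 0.001, 2.878]
wrist_force: [-0.1, -0.1, -1.6]
finger_gap: 0.0398
```

```bash
python3 -c "
from h import *
for i in range(4):
    s=r.observe();print(s['clock'],s['tcp_pos'].round(4),s['wrist_force'].round(1)); viewer.read_camera('wrist')"
```

```text
13.8 [ 0.5037 -0.2031  0.0929] [-0.1 -0.1 -1.6]
13.85 [ 0.5037 -0.2032  0.093 ] [ 0.5  1.  -1.1]
13.9 [ 0.5037 -0.2031  0.093 ] [-0.2  0.6 -1.1]
13.95 [ 0.5037 -0.2032  0.093 ] [ 0.4  0.1 -0.9]
```

Not in contact yet. Continuing down.

{"op": "play_rows", "data": {
  "commands": [
    [[40, 0, 0, -0.4, 0, 0, 0], [40, 0, 0, -0.7, 0, 0, 0], [40, 0, 0, -0.7, 0, 0, 0]]
  ]
}}

```text
clock: 14.3
tcp_pos: [0.5041, -0.2033, 0.0927]
tool_rot: [3.141, 0.002, 2.878]
wrist_force: [0.7, 1.1, 5.4]
finger_gap: 0.0399
```

```bash
cat > f.py <<'E'
from h import *
F=[]
for i in range(4):
    s=r.observe();F.append(s['wrist_force']); viewer.read_camera('wrist')
print(s['clock'],s['tcp_pos'].round(4),np.mean(F,0).round(2),s['finger_gap'])
E
python3 f.py
```

```text
14.45 [ 0.504  -0.2033  0.0927] [-0.01  0.82  5.68] 0.040150023981540994
```

Contact felt: about 6.8 N on the floor, held for 0.45 s. Next I'll ease up and begin to squeeze.

{"op": "play_rows", "data": {
  "commands": [
    [[40, 0, 0, 0.4, 0, 0, 0], [38.7, 0, 0, 0.6, 0, 0, 0], [37.5, 0, 0, 0.75, 0, 0, 0], [37, 0, 0, 0.8, 0, 0, 0], [37, 0, 0, 0.8, 0, 0, 0]]
  ],
  "newtons": 30
}}

```text
clock: 15.0
tcp_pos: [0.5037, -0.2031, 0.0931]
tool_rot: [3.141, 0.001, 2.878]
wrist_force: [0.3, -1.0, 1.6]
finger_gap: 0.0376
```

```bash
python3 f.py
```

```text
15.15 [ 0.5037 -0.2031  0.0931] [ 0.15 -0.62  1.67] 0.03710527290722776
```

{"op": "play_rows", "data": {
  "commands": [
    [[36, 0, 0, 0.15, 0, 0, 0], [35, 0, 0, 0.3, 0, 0, 0], [34, 0, 0, 0.45, 0, 0, 0], [33.5, 0, 0, 0.5, 0, 0, 0], [33.5, 0, 0, 0.5, 0, 0, 0]]
  ]
}}

```text
clock: 15.7
tcp_pos: [0.5036, -0.2031, 0.0935]
tool_rot: [3.141, 0.001, 2.878]
wrist_force: [0.4, -1.0, -0.3]
finger_gap: 0.034
```

```bash
python3 f.py
```

```text
15.85 [ 0.5037 -0.2031  0.0935] [-0.11  0.09 -1.42] 0.033732486595889954
```

{"op": "play_rows", "data": {
  "commands": [
    [[32.5, 0, 0, 0.1, 0, 0, 0], [31.5, 0, 0, 0.15, 0, 0, 0], [30.5, 0, 0, 0.2, 0, 0, 0], [29.5, 0, 0, 0.3, 0, 0, 0], [29.5, 0, 0, 0.3, 0, 0, 0]]
  ]
}}

```text
clock: 16.4
tcp_pos: [0.5037, -0.2032, 0.0939]
tool_rot: [3.141, 0.001, 2.878]
wrist_force: [-0.0, -0.1, -1.0]
finger_gap: 0.0297
```

```bash
python3 f.py
```

```text
16.55 [ 0.5037 -0.2032  0.0939] [-0.07  0.2  -1.12] 0.029689653519044786
```

{"op": "play_rows", "data": {
  "commands": [
    [[28.5, 0, 0, 0, 0, 0, 0], [28, 0, 0, 0.1, 0, 0, 0], [28, 0, 0, 0.1, 0, 0, 0], [28, 0, 0, 0.1, 0, 0, 0]]
  ]
}}

```text
clock: 17.0
tcp_pos: [0.5038, -0.2031, 0.094]
tool_rot: [3.141, 0.001, 2.878]
wrist_force: [0.2, 1.0, -1.0]
finger_gap: 0.0285
```

```bash
python3 f.py
```

```text
17.15 [ 0.5037 -0.2031  0.094 ] [ 0.48  0.67 -1.24] 0.028538319513187534
```

{"op": "play_rows", "data": {
  "commands": [
    [[27, 0, 0, 0, 0, 0, 0], [27, 0, 0, 0, 0, 0, 0], [27, 0, 0, 0, 0, 0, 0]]
  ]
}}

```text
clock: 17.5
tcp_pos: [0.5038, -0.2031, 0.0941]
tool_rot: [3.141, 0.001, 2.878]
wrist_force: [0.4, -0.9, -0.2]
finger_gap: 0.0275
```

```bash
python3 f.py
```

```text
17.65 [ 0.5038 -0.2032  0.0941] [ 0.01 -0.24  0.23] 0.027526806201415614
```

{"op": "play_rows", "data": {
  "commands": [
    [[27, 0, 0, 2, 0, 0, 0], [27, 0, 0, 6, 0, 0, 0], [27, 0, 0, 16, 0, 0, 0], [27, 0, 0, 28, 0, 0, 0], [27, 0, 0, 42, 0, 0, 0]]
  ]
}}

```text
clock: 18.2
tcp_pos: [0.5038, -0.2032, 0.1373]
tool_rot: [3.141, 0.001, 2.878]
wrist_force: [0.9, 0.3, -1.6]
finger_gap: 0.0275
```

{"op": "play_rows", "data": {
  "commands": [
    [[27, 0, 0, 15, 0, 0, 0], [27, 0, 0, 30, 0, 0, 0], [27, 0, 0, 38, 0, 0, 0], [27, 0, 0, 38, 0, 0, 0]]
  ]
}}

```text
clock: 18.6
tcp_pos: [0.5044, -0.2034, 0.1755]
tool_rot: [-3.141, 0.003, 2.878]
wrist_force: [0.3, 0.2, -1.7]
finger_gap: 0.0272
```

```bash
python3 - <<'E'
from m import *
im,d,p,T,C,L,Tt=meas('w9')
cv2.imwrite('pics/w9c.png',cv2.resize(im[180:330,220:430],None,fx=3.8,fy=3.8,interpolation=2)[:,:,::-1])
E
```

```text
18.6 [ 0.5044 -0.2034  0.1755] [-3.1415  0.0034  2.8781] [ 0.3  0.2 -1.7] 0.0272475016350457
tongs toolz 0.02 141 [[0.0003, -0.0107], [0.0076, 0.0127]]
tongs toolz 0.03 143 [[-0.0035, -0.0107], [0.0076, 0.0127]]
tongs toolz 0.04 118 [[-0.0027, -0.0106], [0.0076, 0.0126]]
tongs toolz 0.05 80 [[0.0064, -0.0108], [0.0077, 0.0128]]
tongs toolz 0.06 265 [[-0.0026, -0.0103], [0.0077, 0.0122]]
tongs toolz 0.07 350 [[-0.0048, -0.0095], [0.0095, 0.0119]]
```

View pics/w9c.png

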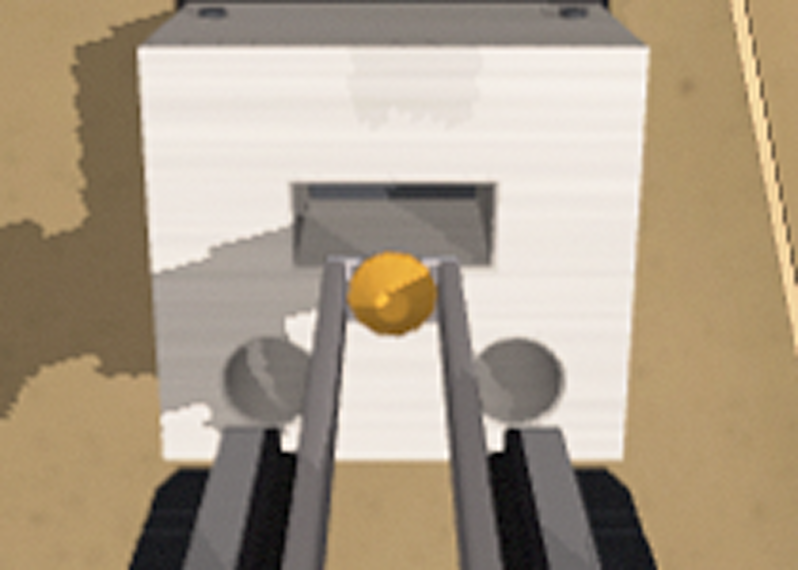

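The brass plug (395,293 in the crop) is held under its head, clear of the block. I'll carry it to the small dish.

{"op": "play_rows", "data": {
  "commands": [
    [[27, 0, 30, 0, 0, 0, 4], [27, -1, 70, 0, 0, 0, 8], [27, -2, 110, 0, 0, 0, 12], [27, -3, 150, 0, 0, 0, 16], [27, -4, 190, 0, 0, 0, 20.7]]
  ]
}}

```text
clock: 19.15
tcp_pos: [0.499, -0.0117, 0.1733]
tool_rot: [3.141, 0.0, -3.041]
wrist_force: [1.2, -1.5, -1.7]
finger_gap: 0.0275
```

{"op": "play_rows", "data": {
  "commands": [
    [[27, -2, 30, 0, 0, 0, 0], [27, -2, 38, 0, 0, 0, 0], [27, -2, 38, 0, 0, 0, 0], [27, -2, 38, 0, 0, 0, 0]]
  ]
}}

```text
clock: 19.55
tcp_pos: [0.4976, 0.0242, 0.1736]
tool_rot: [-3.142, 0.0, -3.044]
wrist_force: [-0.3, 0.4, -1.3]
finger_gap: 0.0275
```

```bash
python3 - <<'E'
from m import *
im,d,p,T,C,L,Tt=meas('w10')
for m in models.masks_of('dish','wrist')[:3]:
    w=atz(np.argwhere(m['region'])[:,::-1],.010,p,T)[:,:2].astype(np.float32)*1000; print('dish',round(m['confidence'],2),np.round(m['uv']),m['region'].sum(),cv2.minAreaRect(w),cv2.minEnclosingCircle(w))
for m in models.masks_of('plug','wrist')[:2]:
    g=m['region']&(d>0); print('plug',m['confidence'],m['uv'],np.median(C[g],0),np.percentile(L[g],[2,98],0).round(4).tolist())
E
```

```text
19.55 [0.4976 0.0242 0.1736] [-3.1415e+00  5.0000e-04 -3.0441e+00] [-0.3  0.4 -1.3] 0.027549424777277728
tongs toolz 0.02 143 [[0.0004, -0.0103], [0.0071, 0.0131]]
tongs toolz 0.03 141 [[-0.003, -0.0104], [0.0073, 0.0131]]
tongs toolz 0.04 117 [[-0.0032, -0.0102], [0.0071, 0.0131]]
tongs toolz 0.05 78 [[0.0058, -0.0104], [0.0073, 0.0132]]
tongs toolz 0.06 282 [[-0.0031, -0.0099], [0.0072, 0.0127]]
tongs toolz 0.07 332 [[-0.005, -0.0095], [0.0091, 0.012]]
dish 0.79 [322. 220.] 3078 ((494.8536376953125, 23.623031616210938), (55.71549606323242, 60.5452995300293), 7.34120512008667) ((497.3641357421875, 24.418603897094727), 31.44729995727539)
plug 0.9 [321.6, 258.5] [0.49457985 0.02559596 0.10814643] [[-0.0172, -0.0056, 0.0622], [0.0089, 0.009, 0.1258]]
```

{"op": "play_rows", "data": {
  "commands": [
    [[27, 0, 0, -25, 0, 0, 0], [27, 0, 0, -50, 0, 0, 0], [27, 0, 0, -75, 0, 0, 0], [27, 0, 0, -90, 0, 0, 0], [27, 0, 0, -92, 0, 0, 0]]
  ]
}}

```text
clock: 20.2
tcp_pos: [0.4966, 0.0241, 0.0804]
tool_rot: [3.141, -0.002, -3.045]
wrist_force: [-0.3, -0.5, -0.4]
finger_gap: 0.0276
```

{"op": "play_rows", "data": {
  "commands": [
    [[27, 0, 0, -1, 0, 0, 0], [27, 0, 0, -2, 0, 0, 0], [27, 0, 0, -2, 0, 0, 0]]
  ]
}}

```text
clock: 20.5
tcp_pos: [0.4983, 0.0247, 0.0807]
tool_rot: [3.141, 0.002, -3.044]
wrist_force: [-0.3, -0.4, -1.6]
finger_gap: 0.0273
```

```bash
python3 f.py
```

```text
20.65 [0.4981 0.0249 0.0805] [ 0.15 -0.12 -1.55] 0.027364837790951967
```

{"op": "play_rows", "data": {
  "commands": [
    [[27, 0, 0, -1, 0, 0, 0], [27, 0, 0, -2, 0, 0, 0], [27, 0, 0, -2.5, 0, 0, 0], [27, 0, 0, -2.5, 0, 0, 0]]
  ]
}}

```text
clock: 21.1
tcp_pos: [0.499, 0.025, 0.079]
tool_rot: [3.141, 0.004, -3.044]
wrist_force: [-1.6, -0.6, 19.8]
finger_gap: 0.0277
```

```bash
python3 f.py
```

```text
21.25 [0.499 0.025 0.079] [-2.11 -0.28 19.94] 0.027275724332625435
```

{"op": "play_rows", "data": {
  "commands": [
    [[27, 0, 0, 0.8, 0, 0, 0], [27, 0, 0, 1.2, 0, 0, 0], [28.5, 0, 0, 1.2, 0, 0, 0], [30, 0, 0, 1.2, 0, 0, 0], [32, 0, 0, 1, 0, 0, 0]]
  ]
}}

```text
clock: 21.8
tcp_pos: [0.4986, 0.0245, 0.0792]
tool_rot: [-3.141, 0.003, -3.044]
wrist_force: [1.0, -2.3, 10.8]
finger_gap: 0.0322
```

```bash
python3 f.py
```

```text
21.95 [0.4985 0.0246 0.0792] [ 0.51 -2.79  9.82] 0.03206399005622757
```

{"op": "play_rows", "data": {
  "commands": [
    [[34, 0, 0, 0, 0, 0, 0], [36, 0, 0, 0, 0, 0, 0], [38, 0, 0, 0, 0, 0, 0], [40, 0, 0, 0, 0, 0, 0], [40, 0, 0, 0, 0, 0, 0]]
  ]
}}

```text
clock: 22.5
tcp_pos: [0.4981, 0.0246, 0.0788]
tool_rot: [-3.141, 0.002, -3.044]
wrist_force: [0.0, -2.0, 5.4]
finger_gap: 0.0401
```

```bash
python3 f.py
```

```text
22.65 [0.4982 0.0246 0.0789] [ 0.34 -1.85  5.3 ] 0.039817095250854855
```

```bash
python3 - <<'E'
from m import *
im,d,p,T,C,L,Tt=meas('w11')
cv2.imwrite('pics/w11c.png',cv2.resize(im[170:320,220:430],None,fx=3.8,fy=3.8,interpolation=2)[:,:,::-1])
E
```

```text
22.7 [0.4981 0.0246 0.0788] [-3.1412e+00  1.9000e-03 -3.0440e+00] [-0.2 -1.5  5.8] 0.04006098502831623
tongs toolz 0.02 168 [[-0.0032, -0.0162], [0.0071, 0.018]]
tongs toolz 0.03 150 [[-0.0039, -0.016], [0.0072, 0.018]]
tongs toolz 0.04 135 [[-0.0032, -0.0164], [0.0071, 0.0178]]
tongs toolz 0.05 105 [[-0.0032, -0.0165], [0.0072, 0.0179]]
tongs toolz 0.06 150 [[-0.0025, -0.0164], [0.0072, 0.0174]]
tongs toolz 0.07 992 [[-0.0159, -0.0286], [0.0183, 0.0292]]
```

View pics/w11c.png

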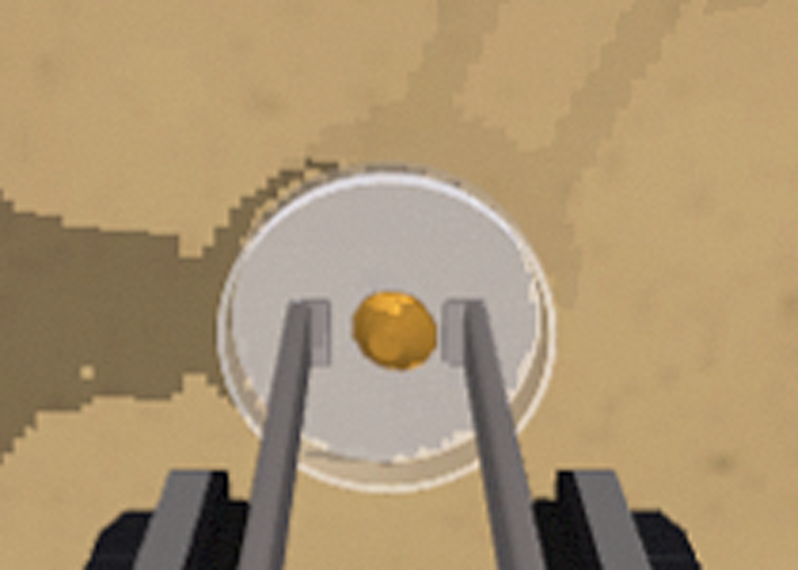

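The plug (395,330) sits free between the open toes (310/460) in the middle of the small dish. I'll lift the tongs, centring a little first, and go to the stand.

{"op": "play_rows", "data": {
  "commands": [
    [[41, 0, 0, 0.8, 0, 0, 0], [41, -0.1, 1, 0.8, 0, 0, 0], [41, -0.1, 1, 4, 0, 0, 0], [41, -0.1, 1, 9, 0, 0, 0], [41, -0.1, 1, 20, 0, 0, 0]]
  ]
}}

```text
clock: 23.25
tcp_pos: [0.4971, 0.0259, 0.0986]
tool_rot: [3.141, -0.0, -3.044]
wrist_force: [0.1, 0.3, -1.5]
finger_gap: 0.0411
```

{"op": "play_rows", "data": {
  "commands": [
    [[40, 0, 0, 35, 0, 0, 0], [40, 0, 0, 75, 0, 0, 0], [40, 0, 30, 95, 0, 0, 0], [40, -2, 70, 95, 0, 0, 0], [40, -5, 110, 95, 0, 0, 0]]
  ]
}}

```text
clock: 23.75
tcp_pos: [0.4931, 0.137, 0.1953]
tool_rot: [3.141, 0.004, -3.045]
wrist_force: [0.1, -0.0, -1.9]
finger_gap: 0.0402
```

{"op": "play_rows", "data": {
  "commands": [
    [[40, -3, 40, 0, 0, 0, 0], [40, -5, 80, 0, 0, 0, 0], [40, -6, 102, 0, 0, 0, 0], [40, -6, 103.5, 0, 0, 0, 0], [40, -6, 103.5, 0, 0, 0, 0]]
  ]
}}

```text
clock: 24.25
tcp_pos: [0.4865, 0.2396, 0.194]
tool_rot: [3.141, 0.001, -3.043]
wrist_force: [0.3, 0.6, -0.9]
finger_gap: 0.0401
```

```bash
python3 - <<'E'
from m import *
im,d,p,T,C,L,Tt=meas('w12'); z=C[...,2]
m=(d>0)&(abs(L[...,0])<.0095)&(abs(L[...,1])<.02)&(L[...,2]>.05)&(L[...,2]<.09); print('tip tool z',np.percentile(L[m][:,2],[95,99,100]))
m=(abs(z-.05)<.004)&(abs(C[...,0]-.487)<.06)&(abs(C[...,1]-.239)<.06)
W=L[m][:,:2].astype(np.float32)*1000; print('stand in tool',cv2.minAreaRect(W))
for mm in models.masks_of('plug','wrist')[:2]:
    g=mm['region']&(d>0); print('plug',mm['confidence'],mm['uv'],np.median(C[g],0),np.percentile(C[g],[2,98],0).round(4).tolist())
for mm in models.masks_of('dish','wrist')[:2]:
    w=atz(np.argwhere(mm['region'])[:,::-1],.010,p,T)[:,:2].astype(np.float32)*1000; print('dish',mm['confidence'],cv2.minEnclosingCircle(w))
E
```

```text
24.25 [0.4865 0.2396 0.194 ] [ 3.1414e+00  1.3000e-03 -3.0428e+00] [ 0.3  0.6 -0.9] 0.040054979902249925
tongs toolz 0.02 169 [[-0.0031, -0.0159], [0.0071, 0.0187]]
tongs toolz 0.03 143 [[-0.0038, -0.0159], [0.0072, 0.0186]]
tongs toolz 0.04 128 [[-0.0036, -0.016], [0.0071, 0.0186]]
tongs toolz 0.05 115 [[-0.0032, -0.0159], [0.0073, 0.0186]]
tongs toolz 0.06 91 [[-0.0029, -0.0158], [0.0072, 0.0186]]
tongs toolz 0.07 246 [[-0.0047, -0.0155], [0.0072, 0.0176]]
tip tool z [0.07011864 0.07060242 0.07134861]
stand in tool ((0.016803741455078125, -0.4899024963378906), (56.48053741455078, 76.4121322631836), 0.35464635491371155)
plug 0.66 [111.1, 205.4] [0.49515074 0.02982425 0.01158599] [[0.4896, 0.0234, 0.0049], [0.5027, 0.0347, 0.0146]]
plug 0.19 [322.2, 219.5] [0.47806901 0.23865392 0.04926436] [[0.4552, 0.2014, 0.0031], [0.5122, 0.2757, 0.0509]]
dish 0.75 ((496.0007019042969, 27.681516647338867), 32.9365348815918)
dish 0.66 ((405.322265625, 132.14959716796875), 45.71864318847656)
```

{"op": "play_rows", "data": {
  "commands": [
    [[40, 1.2, -1.7, -25, 0, 0, 0], [40, 1.2, -1.7, -50, 0, 0, 0], [40, 1.2, -1.7, -64, 0, 0, 0], [40, 1.2, -1.7, -64, 0, 0, 0], [40, 1.2, -1.7, -64, 0, 0, 0]]
  ]
}}

```text
clock: 24.9
tcp_pos: [0.4881, 0.2371, 0.1302]
tool_rot: [3.141, 0.001, -3.045]
wrist_force: [0.5, -0.7, -0.6]
finger_gap: 0.0402
```

```bash
python3 - <<'E'
from m import *
im,d,p,T,C,L,Tt=meas('w13'); z=C[...,2]
def tl(u,v,zz): return ((atz([[u,v]],zz,p,T)-Tt[:3,3])@Tt[:3,:3])[0][:2].round(4)
m=(abs(z-.05)<.004)&(abs(C[...,0]-.487)<.06)&(abs(C[...,1]-.239)<.06)
print('stand in tool',cv2.minAreaRect(L[m][:,:2].astype(np.float32)*1000),np.median(z[m]))
hole=(d>0)&(z<.045)&(abs(L[...,0])<.02)&(abs(L[...,1])<.028)
for v in np.unique(np.argwhere(hole)[:,0])[::2]:
    u=np.where(hole[v])[0]; print(v,u.min(),u.max(),tl(u.min()-.5,v,.0497),tl(u.max()+.5,v,.0497))
for mm in models.masks_of('dropper','wrist')[:2]+models.masks_of('dropper','top')[:2]: print('dropper',mm['confidence'],mm['uv'])
top,dd,pp,TT=look('top'); Ct=cloud(dd,pp,TT)
for mm in models.masks_of('dropper','top')[:2]:
    g=mm['region']&(dd>0); print('dropper',mm['confidence'],mm['uv'],np.median(Ct[g],0))
cv2.imwrite('pics/w13c.png',cv2.resize(im[170:320,220:430],None,fx=3.8,fy=3.8,interpolation=2)[:,:,::-1])
E
```

```text
24.9 [0.4881 0.2371 0.1302] [ 3.1413e+00  1.3000e-03 -3.0447e+00] [ 0.5 -0.7 -0.6] 0.04019564400263325
tongs toolz 0.02 162 [[-0.003, -0.016], [0.0071, 0.0187]]
tongs toolz 0.03 142 [[-0.0033, -0.0159], [0.007, 0.0186]]
tongs toolz 0.04 131 [[-0.0038, -0.016], [0.0073, 0.0186]]
tongs toolz 0.05 110 [[-0.0033, -0.0159], [0.0072, 0.0186]]
tongs toolz 0.06 98 [[-0.0034, -0.0158], [0.0073, 0.0185]]
tongs toolz 0.07 245 [[-0.0048, -0.0155], [0.0071, 0.0177]]
stand in tool ((1.0036582946777344, 2.3634986877441406), (56.94378662109375, 76.48884582519531), 0.024774454534053802) 0.04967827109328621
241 294 353 [ 0.0093 -0.0189] [0.0093 0.023 ]
243 294 354 [ 0.0078 -0.0189] [0.0078 0.0237]
245 294 353 [ 0.0064 -0.019 ] [0.0064 0.0231]
247 294 353 [ 0.0049 -0.019 ] [0.0049 0.0231]
249 294 353 [ 0.0034 -0.019 ] [0.0034 0.0232]
251 294 353 [ 0.0019 -0.0191] [0.0019 0.0232]
253 294 353 [ 0.0004 -0.0191] [0.0004 0.0233]
255 295 353 [-0.0011 -0.0185] [-0.0011  0.0233]
257 308 353 [-0.0026 -0.0093] [-0.0026  0.0233]
259 294 353 [-0.0041 -0.0193] [-0.0041  0.0234]
261 333 333 [-0.0056  0.0085] [-0.0056  0.0092]
dropper 0.57 [26.5, 52.5]
dropper 0.61 [307.7, 327.9]
dropper 0.7 [308.4, 328.2] [0.36885764 0.01778405 0.05598704]
dropper 0.49 [207.0, 264.3] [0.483199   0.20481833 0.03982508]
```

{"op": "play_rows", "data": {
  "commands": [
    [[40, -0.3, 0.8, 0, 0, 0, 0], [40, -0.3, 0.8, -5, 0, 0, 0], [40, -0.3, 0.8, -12, 0, 0, 0], [40, -0.3, 0.8, -20, 0, 0, 0], [40, -0.3, 0.8, -20, 0, 0, 0]]
  ]
}}

```text
clock: 25.65
tcp_pos: [0.4868, 0.2381, 0.108]
tool_rot: [-3.141, -0.001, -3.044]
wrist_force: [0.2, 0.1, -1.4]
finger_gap: 0.0406
```

```bash
python3 f.py
```

```text
25.8 [0.4875 0.2384 0.1094] [-0.14  0.06 -1.05] 0.03980809386914547
```

Inside the socket with no load. Going down to just above the floor.

{"op": "play_rows", "data": {
  "commands": [
    [[40, 0, 0, -10, 0, 0, 0], [40, 0, 0, -18, 0, 0, 0], [40, 0, 0, -25, 0, 0, 0], [40, 0, 0, -29, 0, 0, 0], [40, 0, 0, -29, 0, 0, 0]]
  ]
}}

```text
clock: 26.35
tcp_pos: [0.4871, 0.2383, 0.0797]
tool_rot: [-3.141, 0.0, -3.044]
wrist_force: [0.2, -0.3, -0.4]
finger_gap: 0.0403
```

{"op": "play_rows", "data": {
  "commands": [
    [[40, 0, 0, -1, 0, 0, 0], [40, 0, 0, -1, 0, 0, 0], [40, 0, 0, -1, 0, 0, 0]]
  ]
}}

```text
clock: 26.65
tcp_pos: [0.4877, 0.2385, 0.0797]
tool_rot: [3.141, 0.001, -3.044]
wrist_force: [-0.4, 0.5, -1.1]
finger_gap: 0.0401
```

```bash
python3 f.py
```

```text
26.8 [0.4877 0.2385 0.0797] [-0.2   0.32 -1.01] 0.03987576596535715
```

{"op": "play_rows", "data": {
  "commands": [
    [[40, 0, 0, -0.5, 0, 0, 0], [40, 0, 0, -1, 0, 0, 0], [40, 0, 0, -1.5, 0, 0, 0], [40, 0, 0, -1.5, 0, 0, 0]]
  ]
}}

```text
clock: 27.25
tcp_pos: [0.4875, 0.2384, 0.0779]
tool_rot: [3.141, 0.001, -3.044]
wrist_force: [0.6, 0.6, -1.5]
finger_gap: 0.04
```

```bash
python3 f.py
```

```text
27.4 [0.4875 0.2384 0.078 ] [ 0.07 -0.04 -1.36] 0.040228831578420554
```

{"op": "play_rows", "data": {
  "commands": [
    [[40, 0, 0, -0.5, 0, 0, 0], [40, 0, 0, -1, 0, 0, 0], [40, 0, 0, -1.2, 0, 0, 0], [40, 0, 0, -1.2, 0, 0, 0]]
  ]
}}

```text
clock: 27.85
tcp_pos: [0.4878, 0.2385, 0.0771]
tool_rot: [3.141, 0.002, -3.044]
wrist_force: [-0.2, -1.5, 4.3]
finger_gap: 0.0401
```

```bash
python3 f.py
```

```text
28.0 [0.4878 0.2385 0.0771] [-0.21 -1.22  4.86] 0.04040840516263933
```

Floor felt at TCP z 0.077, which matches the pick-up height. I'll release.

{"op": "play_rows", "data": {
  "commands": [
    [[42, 0, 0, 0, 0, 0, 0], [44, 0, 0, 0, 0, 0, 0], [48, 0, 0, 0, 0, 0, 0], [56, 0, 0, 0, 0, 0, 0], [66, 0, 0, 0, 0, 0, 0]]
  ]
}}

```text
clock: 28.55
tcp_pos: [0.4875, 0.2384, 0.0768]
tool_rot: [3.141, 0.001, -3.044]
wrist_force: [-0.4, 0.2, 0.0]
finger_gap: 0.0659
```

{"op": "play_rows", "data": {
  "commands": [
    [[75, 0, 0, 0, 0, 0, 0], [75, 0, 0, 2, 0, 0, 0], [75, 0, 0, 30, 0, 0, 0], [75, 0, 0, 70, 0, 0, 0], [75, 0, 0, 110, 0, 0, 0]]
  ]
}}

```text
clock: 29.05
tcp_pos: [0.4871, 0.2382, 0.1881]
tool_rot: [-3.142, 0.0, -3.044]
wrist_force: [1.0, 0.5, -0.3]
finger_gap: 0.075
```

{"op": "play_rows", "data": {
  "commands": [
    [[85, 0, 0, 15, 0, 0, 0], [85, 0, 0, 15, 0, 0, 0], [85, 0, 0, 15, 0, 0, 0]]
  ]
}}

```text
clock: 29.35
tcp_pos: [0.4875, 0.2384, 0.2015]
tool_rot: [3.141, 0.001, -3.044]
wrist_force: [-1.8, 0.3, -0.5]
finger_gap: 0.0851
```

```bash
python3 - <<'E'
from h import *
s=r.observe();print(s['clock'],s['tcp_pos'],s['tool_rot'],s['finger_gap'])
im,d,p,T=look('wrist'); C=cloud(d,p,T); z=C[...,2]; near=(abs(C[...,0]-.488)<.06)&(abs(C[...,1]-.238)<.06)
m=near&(abs(z-.05)<.005); print('stand',cv2.minAreaRect(C[m][:,:2].astype(np.float32)*1000))
for zz in np.arange(.06,.14,.01):
    m=near&(abs(z-zz)<.005)
    if m.sum()>8: print(zz.round(3),m.sum(),cv2.minAreaRect(C[m][:,:2].astype(np.float32)*1000))
print('tongs top',np.percentile(z[near&(z>.1)&(z<.16)],[90,99,100]))
for n in ('wrist','top'):
    im2,d2,p2,T2=look(n); C2=cloud(d2,p2,T2)
    for q in ('plug','dish','litmus','pen','dropper'):
        for mm in models.masks_of(q,n)[:2]:
            g=mm['region']&(d2>0); print(n,q,round(mm['confidence'],2),np.round(mm['uv']),np.median(C2[g],0).round(4),'zmax',np.percentile(C2[g][:,2],98).round(4))
cv2.imwrite('pics/fin.png',np.vstack([cv2.resize(im[150:320,40:440],(800,340),interpolation=2)])[:,:,::-1])
E
```

```text
29.35 [0.48749014 0.23842505 0.20146806] [ 3.14139550e+00  1.06377262e-03 -3.04383498e+00] 0.08508592011345298
stand ((487.06256103515625, 239.23043823242188), (56.72756576538086, 76.28146362304688), 5.40006160736084)
0.06 49 ((485.7779235839844, 239.9666290283203), (11.352702140808105, 38.36567687988281), 5.633645534515381)
0.07 39 ((480.8855895996094, 239.07200622558594), (37.11112594604492, 9.688101768493652), 82.13896179199219)
0.08 54 ((485.185302734375, 239.4990997314453), (11.821612358093262, 42.87198257446289), 5.32567834854126)
0.09 90 ((484.3671569824219, 239.6239776611328), (10.737385749816895, 44.26324462890625), 5.510566711425781)
0.1 75 ((482.3878173828125, 239.30035400390625), (6.406686305999756, 43.38299560546875), 5.812092304229736)
0.11 190 ((482.69873046875, 239.5316619873047), (7.070069789886475, 44.197975158691406), 5.514609336853027)
0.12 439 ((485.59552001953125, 239.96559143066406), (13.541055679321289, 43.25398254394531), 5.316995620727539)
0.13 460 ((485.5359191894531, 239.2696075439453), (11.865116119384766, 40.19157791137695), 5.548403263092041)
tongs top [0.12667393 0.12774695 0.12875387]
wrist plug 0.45 [117. 205.] [0.4953 0.0299 0.0117] zmax 0.0152
wrist dish 0.7 [113. 210.] [0.4979 0.0237 0.0017] zmax 0.0119
wrist dish 0.64 [217. 118.] [0.403  0.1297 0.0023] zmax 0.0172
wrist litmus 0.91 [ 86. 327.] [ 0.6421 -0.022   0.0132] zmax 0.0147
wrist dropper 0.73 [322. 250.] [0.4838 0.2396 0.1184] zmax 0.1273
wrist dropper 0.64 [77. 66.] [0.3717 0.0268 0.0414] zmax 0.0792
top plug 0.46 [308. 263.] [0.4968 0.025  0.0124] zmax 0.0172
top dish 0.91 [311. 264.] [0.4993 0.0237 0.002 ] zmax 0.0134
top dish 0.6 [246. 308.] [0.4064 0.1321 0.0025] zmax 0.0186
top litmus 0.72 [334. 188.] [ 0.6461 -0.0287  0.0138] zmax 0.0186
top pen 0.91 [424. 170.] [ 0.6853 -0.2019  0.0102] zmax 0.0153
top dropper 0.49 [310. 326.] [0.3696 0.0178 0.0549] zmax 0.0806
```

View pics/fin.png

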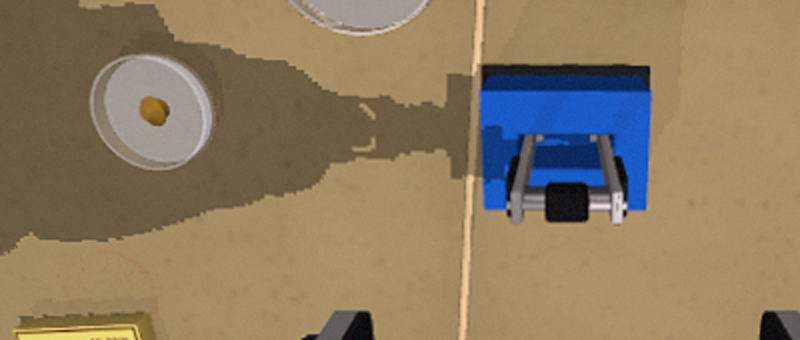

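```bash
python3 -c "
from station import r
print(r.hand_in())"
```

```text
the job is handed in; nothing more can be done
None
```

The job is handed in at about 30 s on the clock. The plug is in the small petri dish and the tongs are back home in their stand, but no verdict was reported.

**What I did**
- I took the tongs open at 40 mm over the pads and lowered them into the pocket. I felt the floor at about 7 N.
- I eased up about 1.4 mm while squeezing, with no more than about 3 N read on the floor after each step, then lifted the plug out.
- I set the plug down in the small dish, put the tongs back until I felt the stand's floor, then released and backed off.

**Last checks**
- **Tongs:** the top is at 127 to 128 mm, as expected when fully home. They are upright, open at 44 mm, and within about 2 mm of the socket's centre.
- **Plug:** it lies within about 6 mm of the dish's centre, and the dish is flat.
- **Bystanders:** the litmus box, marker and dropper bottle match their starting positions to within the measuring noise.

**What did not agree**
- **Setting down:** contact in the dish came about 2 mm higher than I worked out. It read about 20 N before I eased off, and 5 N remained with the tongs open.
- **Plug's pose:** its top read about 15 to 17 mm high, against 13 mm if it stood upright. In the last picture it looks slightly tilted or lying. By my estimate its centre is still well under the 12 mm limit.
- **Camera calibration:** the wrist camera's offset as reported shifted by 2 to 3 mm during the run. For the two insertions I compared tongs and hole in the same picture to cancel this.

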